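Stack up two vacuum ports in order

ROBOT

A 6-joint arm with a two-finger parallel gripper is mounted at the origin on a cart in front of the work surface, level with it; the furniture and walls round the work are solid. World frame = base frame: x ahead of the robot, y to its left, z up, the work surface at z = 0. Lengths are in m, angles in degrees, forces in N, time in s.
With the tool pointing down it reaches from about 0.15 to 0.775 m from the base axis. Payload 6.1 kg.
Tool frame: the origin (TCP) lies midway between the tips of the shut fingers; the grasp point (between the pads) lies 19 mm behind it; z points along the fingers, y is the direction in which the jaws open and shut (so a half turn about z gives the same grasp; the last joint's range is limited). The gripper opens to 85 mm and grips with 20 to 120 N. Pads are 22 mm wide; open, the fingers measure 114 mm over their backs; the gripper's body (76 mm by 85 mm) begins 54 mm behind the grasp point. The pads swing forward as they close: fully open they stand 13 mm farther back than shut.
Start: joints at [-75.63, 7.208, -2.269, 80.523, 0, 90], TCP at [0.13, -0.509, 0.231] pointing down, gripper open.
Joint ranges: [-155.77, 155.77], [-54.66, 111.73], [-72.52, 77.12], [-102.08, 115.82], [-83.92, 84.16], [-180, 180]. Speed limits (degrees/s): [136.94, 136.94, 172.46, 180, 180, 180].

INTERFACE

Orientations are given as a 3x3 rotation matrix whose columns are the frame's x, y, z axes.
In Python, from plant import r, cams gives the robot as it stands.
- The arm moves only by the tool move_arm, never from a script. Its argument "plan" is text: rows parted by semicolons, each of 7 numbers parted by spaces: the turn, a rotation vector about the tool's x, y, z in rad, then the shift along the tool's x, y, z in mm, then the closure, from -1 (fully open) to 1 (shut). A call has 1 to 8 rows; each row is the pose to reach, as a shift and turn from the pose measured when the call began, along the tool's axes at that moment; what a row does not reach only later rows make up. A row lasts 1/10 s, in which the tool goes at most 50 mm and 8.59 degrees, less where a joint would pass 70% of its speed; a pose out of reach is approached as far as the arm can. A call with a gripper value outside its range is refused whole. The fingers move at their own pace and stop on an object; "squeeze" is the grip in N (left out, the last holds). Time passes only in rows, so rows that repeat a pose let the fingers close. It gives the time, the measured TCP pose, the force and the opening at its end, in the units of the state.
- r.read_state(): the state, without advancing time (a new reading comes with each control period).
- cams.camera(name): name is "side" or "top"; returns the picture (480x640x3 uint8, red, green, blue); there is no depth.
- cams.camera_params(name): a dict with "fov_y" (degrees; the focal length in pixels is half the picture's height over the tangent of half this angle, whatever the lens; pixels are square), "cx", "cy" (the principal point, pixels), "dist" ([k1, k2, p1, p2, k3] as OpenCV has them; the pictures are not rectified), "origin" and "orientation" of the camera in the world. Camera axes: x right, y down, z forward; pixel columns grow to the right and rows downward; lengths in m; the calibration is good to about 2 mm. A picture is of the moment at which its call begins. camera_params takes no time and is no camera call.
- r.hand_in(): hands the job in, once; it reports no verdict.
The state is a dict: "clock": time; "joint_pos": joint angles; "joint_vel": joint speeds; "tau": joint torques, N m; "tool_pos": TCP position; "eef_rot": TCP orientation; "ft_force": force on the tool from outside, world axes, zero at the start; "ft_torque": the same for the moment, N m; "width": opening from 0.0 (shut) to 1.0 (fully open).
Only numpy, scipy, OpenCV 4.12 (cv2) and the standard library are available. Lean on these libraries where they do the work, as an engineer would, in place of code of your own. Each camera call takes 0.05 s, during which the arm holds its last target.

TASK

Set up both vacuum ports for clamping, every part lying flat and centred on the one below. On the wide port stack the large centring ring, then the loose conical reducer with its wide end down, then the small centring ring on top of the reducer; on the narrow port stack the medium centring ring and then the loose straight tube, upright. Leave the spare blank flange (the plain disc) where it lies.

Things in the scene. Friction and masses are not known exactly. Their poses are not given: they have to be found in the camera images.
- large_ring: Centring ring, the largest of three: bright metal ring with a hole, dark rubber round its edge. 54 mm across by eye, its solid body 48 mm across, 8 mm high, about 20 g. Lies flat; origin at the centre of its underside, z up. Stacks flat like a washer: nothing sinks into it. Grip it across the rim from above with the fingertips.
- medium_ring: Centring ring, the middle-sized of three: bright metal ring with a hole, dark rubber round its edge. 38 mm across by eye, its solid body 32 mm across, 8 mm high, about 15 g. Lies flat; origin at the centre of its underside, z up. Stacks flat like a washer: nothing sinks into it. Grip it across the rim from above with the fingertips.
- small_ring: Centring ring, the smallest of three: bright metal ring with a hole, dark rubber round its edge. 30 mm across by eye, its solid body 24 mm across, 8 mm high, about 12 g. Lies flat; origin at the centre of its underside, z up. Stacks flat like a washer: nothing sinks into it. Grip it across the rim from above with the fingertips.
- reducer: Loose bare-metal conical reducer, standing on the bench on its wide end: flange 55 mm across at the bottom, a cone, a flange 30 mm across on top; 45 mm high, about 130 g; both ends flat. Origin at the centre of the wide underside, z up through the narrow end. Grip it from above by the rim of the narrow flange, the widest part of the top 13 mm.
- nipple: Loose short straight metal tube with a flange 40 mm across at each end (nipple), standing upright on the bench; 60 mm high, tube 28 mm across, flanges 8 mm high, about 140 g; both ends flat. Origin at the centre of its underside, z up. Grip it from above across the rim of the upper flange.
- spare_blank: Plain metal disc without a hole (blank flange), 55 mm across, 8 mm high: a spare, not needed, to be left where it lies. Origin at the centre of its underside.
- wide_port_top (a point): Centre of the flat upper face of the wide port: an upside-down cone-shaped metal fitting like the loose reducer, wide end up, held in a dark round stand 88 mm across and 12 mm high that is fixed to the bench. The face is 55 mm across and lies 57 mm above the bench; parts rest on it and do not sink in.
- narrow_port_top (a point): Centre of the flat upper face of the narrow port: an upright metal tube with a flange at each end, like the loose tube, held in a dark round stand 88 mm across and 12 mm high that is fixed to the bench. The face is 40 mm across and lies 72 mm above the bench; parts rest on it and do not sink in.
Mind the look-alikes: they are no part of the job. What is shaped like the large_ring but yellow is not meant.

How it is judged (in metres and radians):
At the end, for the whole second after the job is handed in: Wide port, upward: large ring, reducer (wide end down), small ring; narrow port: medium ring, straight tube. Each flat within 0.1 rad, within 8 mm of the port's centre and of the part below, at its stacked height within 3 mm, released and at rest; spare blank within 30 mm of its start (horizontal distance between each of large_ring, reducer, small_ring and wide_port_top below 0.008 m and z of large_ring in the frame of wide_port_top between -0.003 and 0.003 m and angle between each of large_ring, reducer, small_ring, medium_ring, nipple's own z axis and vertical below 0.1 rad and linear speed of each of large_ring, reducer, small_ring, medium_ring, nipple below 0.02 m/s and z of reducer in the frame of wide_port_top between 0.005 and 0.011 m and z of small_ring in the frame of wide_port_top between 0.05 and 0.056 m and horizontal distance between each of medium_ring, nipple and narrow_port_top below 0.008 m and z of medium_ring in the frame of narrow_port_top between -0.003 and 0.003 m and z of nipple in the frame of narrow_port_top between 0.005 and 0.011 m and horizontal distance between small_ring and reducer below 0.008 m and horizontal distance between reducer and large_ring below 0.008 m and horizontal distance between nipple and medium_ring below 0.008 m and distance of spare_blank from where it was at the start of the episode below 0.03 m); the robot touches nothing.
It fails at once if the spare blank flange is moved by more than 30 mm (not (distance of spare_blank from where it was at the start of the episode below 0.03 m)).
It also fails if it takes over 138 s, if anything falls off the work surface, if the arm or the gripper's body presses on something with over 40 N, if the wrist force passes 120 N, or if a joint passes its speed limit or range.

## Working session

There is one attempt and no reset: what is moved stays moved. The work goes in short steps, Python scripts to look and compute and a tool call to move; the robot and the scene stay as the last step left them, time stands still between calls to the robot, and variables do not carry over. Pictures are saved under pics/ and viewed, and the job is handed in when it is done.

Besides the shell and the picture viewer there is one more tool, called after "Emit:" as a command line: name --argument value ..., lists and objects as JSON in quotes. move_arm: Moves the arm, as the interface text tells. Its arguments: {"type":"object","properties":{"plan":{"type":"string"},"squeeze":{"type":"number"}},"required":["plan"]}

```bash
ls; mkdir -p pics
python3 - <<'E'
from plant import r,cams
import cv2
for n in("side","top"):
    cv2.imwrite(f"pics/{n}0.png",cams.camera(n)[:,:,::-1]); print(n,cams.camera_params(n))
print(r.read_state())
E
```

```text
pics
side {'fov_y': 45.94733343034238, 'cx': 321.75571272252637, 'cy': 249.78732655794178, 'dist': array([-0.03276399,  0.        ,  0.        ,  0.        ,  0.        ]), 'origin': array([ 0.06387866, -0.86799129,  0.48656818]), 'orientation': array([[ 0.88645031, -0.17960178,  0.42655485],
       [-0.46244726, -0.30654514,  0.83196912],
       [-0.01866482, -0.93475841, -0.35479339]])}
top {'fov_y': 54.16020456288991, 'cx': 319.1609287911184, 'cy': 237.1411005500533, 'dist': array([0.03988214, 0.        , 0.        , 0.        , 0.        ]), 'origin': array([0.47140199, 0.09450641, 1.04142756]), 'orientation': array([[ 0.02223452, -0.99616461,  0.0846268 ],
       [-0.999342  , -0.02457193, -0.02667952],
       [ 0.02865663, -0.08397791, -0.99605547]])}
{'clock': 0.1, 'joint_pos': array([-7.56320940e+01,  7.23703807e+00, -2.32182451e+00,  8.05236807e+01,
        2.90297664e-04,  8.99986677e+01]), 'joint_vel': array([ 0.06572387, -0.12686173,  0.1105383 , -0.04961796,  0.01715221,
        0.00295991]), 'tau': array([-7.41736549e-04, -4.36900735e+01,  3.53606057e+01,  1.35747122e-02,
       -2.79131189e-05, -8.39439707e-06]), 'tool_pos': array([ 0.13018484, -0.50821212,  0.23060381]), 'eef_rot': array([[ 9.68716543e-01,  2.48169567e-01, -3.52585792e-04],
       [ 2.48169818e-01, -9.68715536e-01,  1.39684927e-03],
       [ 5.10014395e-06, -1.44065215e-03, -9.99998962e-01]]), 'ft_force': array([-0.29995445,  0.116957  , -0.63617334]), 'ft_torque': array([ 0.03191836, -0.0172279 , -0.0470152 ]), 'width': 0.9986998804823173}
```

View pics/side0.png

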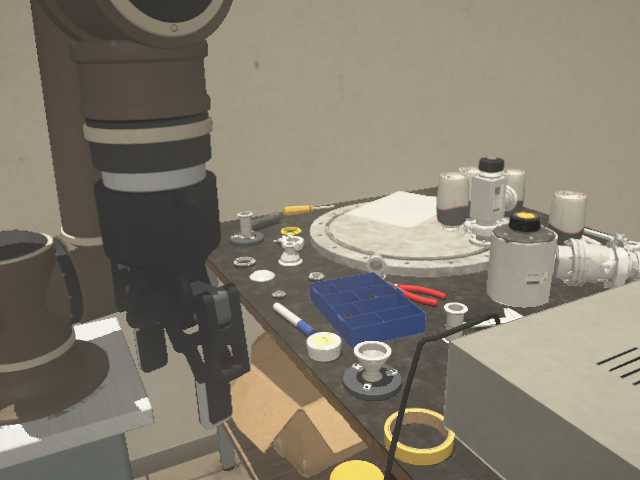

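View pics/top0.png

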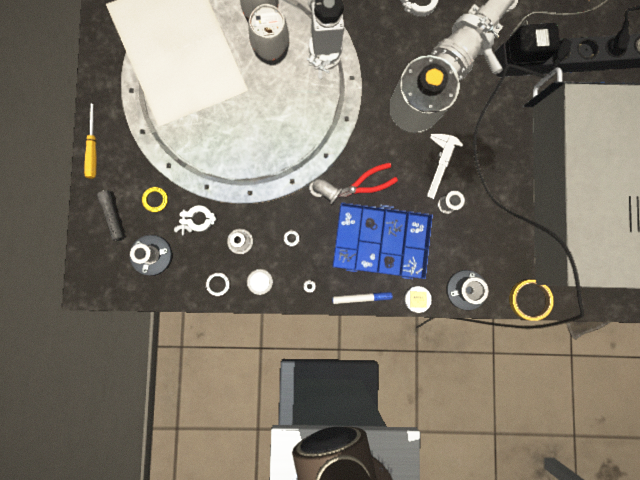

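The top view shows the narrow port at about (143,253), the wide port at (475,290) and the reducer at (240,240). The nipple is at about (453,202), the blank at (260,281) and the rings at (217,284), (291,238) and (310,286). The yellow look-alike is at (154,199). I'll enlarge these to confirm.

Run:
```python
import cv2,numpy as np
t=cv2.imread("pics/top0.png")
cv2.imwrite("pics/c1.png",cv2.resize(t[180:310,120:330],None,fx=3.8,fy=3.8,interpolation=cv2.INTER_CUBIC))
cv2.imwrite("pics/c2.png",cv2.resize(t[170:320,325:525],None,fx=4,fy=4,interpolation=cv2.INTER_CUBIC))
s=cv2.imread("pics/side0.png")
cv2.imwrite("pics/c3.png",cv2.resize(s[200:400,220:480],None,fx=3,fy=3,interpolation=cv2.INTER_CUBIC))
```

```text
(no output)
```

View pics/c1.png

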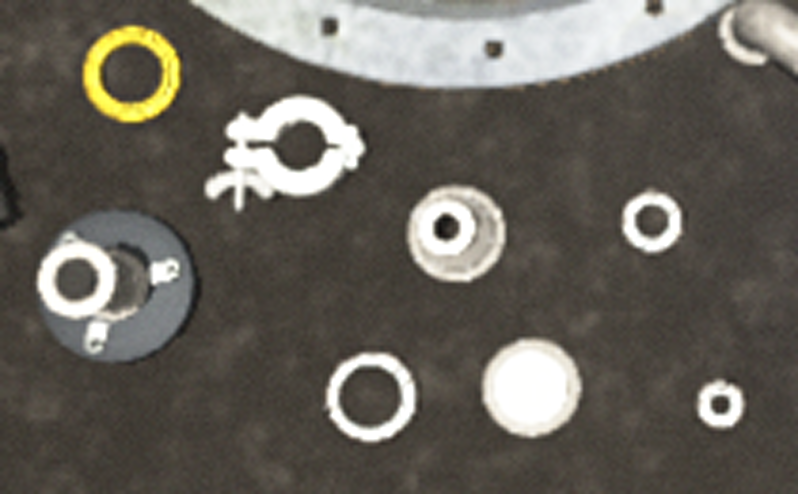

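View pics/c2.png

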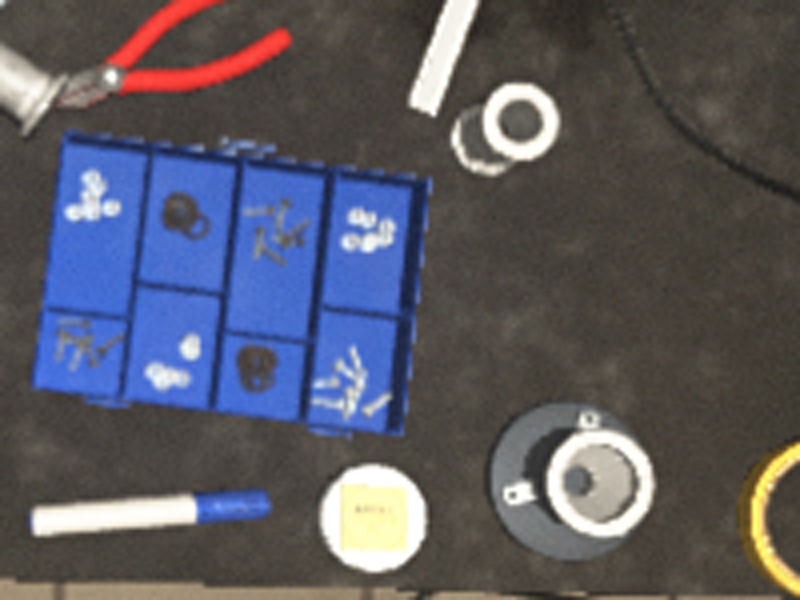

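View pics/c3.png

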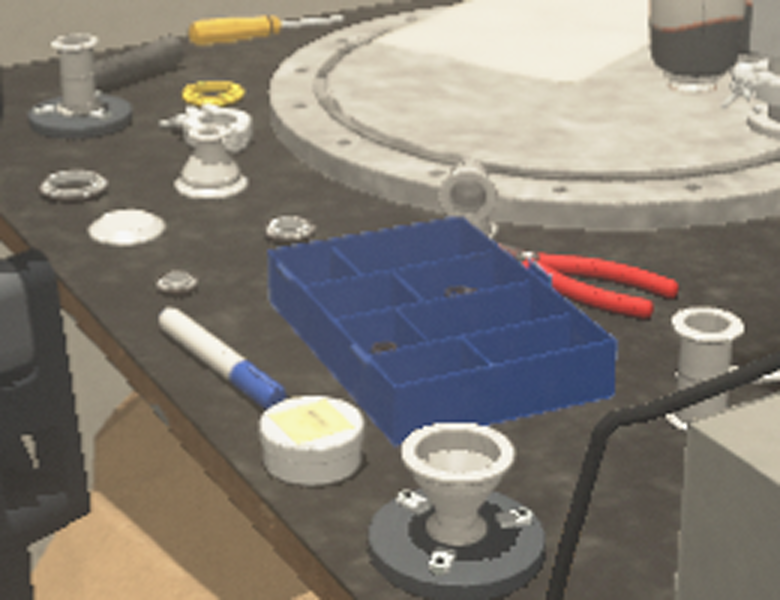

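```bash
cat > h.py <<'E'
import cv2,numpy as np
from plant import r,cams
def K(n):
    p=cams.camera_params(n); f=240/np.tan(np.radians(p['fov_y']/2))
    return np.array([[f,0,p['cx']],[0,f,p['cy']],[0,0,1.]]),p
def world(n,uv,z):
    k,p=K(n); q=cv2.undistortPoints(np.array([[uv]],float),k,np.array(p['dist']))[0,0]
    d=np.array(p['orientation'])@[q[0],q[1],1]; o=np.array(p['origin'])
    return o+d*(z-o[2])/d[2]
def proj(n,P):
    k,p=K(n);R=np.array(p['orientation']).T
    return cv2.projectPoints(np.array([P],float),cv2.Rodrigues(R)[0],-R@np.array(p['origin']),k,np.array(p['dist']))[0][0,0]
def go(P,yaw=None,clo=None):
    "shift in tool axes mm for target TCP P; turn about tool z to make tool y at world angle yaw (mod 180), deg"
    s=r.read_state();R=np.array(s['eef_rot']);d=R.T@(np.array(P)-s['tool_pos'])*1000
    down=np.array([0,0,-1.]);
    out=[d]
    if yaw is not None:
        y=np.array([np.cos(np.radians(yaw)),np.sin(np.radians(yaw)),0]); 
        if y@R[:,1]<0:y=-y
        Rt=np.stack([np.cross(y,down),y,down],1)
        out.append(cv2.Rodrigues(R.T@Rt)[0].ravel())
    print("shift",d.round(1),"turn",out[1].round(4) if yaw is not None else "", "pos",s['tool_pos'].round(4),"w",round(float(s['width']),3),"t",s['clock'],"j",np.round(s['joint_pos'],1),"F",np.round(s['ft_force'],1))
E
python3 - <<'E'
from h import *
A=lambda x,y:(120+(x+.5)/3.8-.5,180+(y+.5)/3.8-.5)
B=lambda x,y:(325+(x+.5)/4-.5,170+(y+.5)/4-.5)
L={'nport':(A(76,280),.072,20),'large':(A(371,396),.006,24),'blank':(A(531,388),.008,27.5),'red_top':(A(447,226),.045,15),'red_base':(A(456,233),.004,27.5),
'med':(A(652,222),.006,16),'small':(A(720,404),.006,12),'wport':(B(600,483),.057,27.5),'nip':(B(521,121),.060,20),'yellow':(A(131,74),.006,24),'cup':(B(374,517),.03,27)}
for k,(uv,z,rad) in L.items():
    P=world("top",uv,z); print(k,np.round(uv,1),P.round(4),'side',proj("side",P).round(1),'Rpx',round(rad/1000*471/(1.0414-z),1), 'dist',np.hypot(P[0],P[1]).round(3))
E
```

```text
nport [139.6 253.3] [0.5118 0.4329 0.072 ] side [243.4 213.3] Rpx 9.7 dist 0.67
large [217.3 283.8] [0.4519 0.2864 0.006 ] side [242.8 261. ] Rpx 10.9 dist 0.535
blank [259.4 281.7] [0.4583 0.1952 0.008 ] side [260.2 273.2] Rpx 12.5 dist 0.498
red_top [237.3 239.1] [0.5476 0.2411 0.045 ] side [288.4 243.6] Rpx 7.1 dist 0.598
red_base [239.6 240.9] [0.5468 0.2418 0.004 ] side [288.6 260.3] Rpx 12.5 dist 0.598
med [291.2 238.1] [0.5558 0.1285 0.006 ] side [314.4 275.7] Rpx 7.3 dist 0.57
small [309.1 285.9] [0.4514 0.0864 0.006 ] side [277.3 293.4] Rpx 5.5 dist 0.46
wport [474.6 290.4] [ 0.4512 -0.2601  0.057 ] side [370.  349.8] Rpx 13.2 dist 0.521
nip [454.9 199.9] [ 0.6413 -0.2182  0.06  ] side [453.8 307.5] Rpx 9.6 dist 0.677
yellow [154.1 199.1] [0.6342 0.4312 0.006 ] side [289.1 230.3] Rpx 10.9 dist 0.767
cup [418.1 298.9] [ 0.4296 -0.1481  0.03  ] side [321.6 336.4] Rpx 12.6 dist 0.454
```

Run:
```python
from h import *
go([.38,-.15,.25],0)
for uv in [(500,200),(483,150),(490,190),(575,270)]:
    print(uv,[proj("side",world("top",uv,z)).round() for z in(0,.1)])
```

```text
shift [ 330.9 -285.   -19. ] turn [-1.20e-03 -1.00e-03 -1.32e+00] pos [ 0.1302 -0.5082  0.2306] w 0.999 t 0.1 j [-75.6   7.2  -2.3  80.5   0.   90. ] F [-0.3  0.1 -0.6]
(500, 200) [array([509., 371.]), array([487., 305.])]
(483, 150) [array([543., 342.]), array([520., 283.])]
(490, 190) [array([509., 361.]), array([488., 297.])]
(575, 270) [array([515., 474.]), array([487., 379.])]
```

Emit:
move_arm --plan "0 0 -1.32 331 -285 -19 -0.3;0 0 -1.32 331 -285 -19 -0.3;0 0 -1.32 331 -285 -19 -0.3;0 0 -1.32 331 -285 -19 -0.3;0 0 -1.32 331 -285 -19 -0.3;0 0 -1.32 331 -285 -19 -0.3;0 0 -1.32 331 -285 -19 -0.3;0 0 -1.32 331 -285 -19 -0.3" --squeeze 35

```text
clock: 0.9
tool_pos: [0.3593, -0.1788, 0.2484]
eef_rot: [[0.114, 0.993, -0.0], [0.993, -0.114, 0.001], [0.001, -0.0, -1.0]]
ft_force: [1.5, -0.3, 0.8]
width: 0.649
```

Run:
```python
from h import *
go([.452,.286,.12],0)
```

```text
shift [472.2  39.2 129. ] turn [-0.0002 -0.0012 -0.1141] pos [ 0.3593 -0.1788  0.2484] w 0.649 t 0.9 j [-26.5  -6.1 -13.6  82.6   0.1  70. ] F [ 1.5 -0.3  0.8]
```

Emit:
move_arm --plan "0 0 -0.114 472 39 40 -0.5;0 0 -0.114 472 39 40 -0.5;0 0 -0.114 472 39 40 -0.5;0 0 -0.114 472 39 40 -0.5;0 0 -0.114 472 39 40 -0.5;0 0 -0.114 472 39 40 -0.5;0 0 -0.114 472 39 40 -0.5;0 0 -0.114 472 39 40 -0.5"

```text
clock: 1.7
tool_pos: [0.4364, 0.2124, 0.215]
eef_rot: [[-0.0, 1.0, -0.0], [1.0, 0.0, 0.001], [0.001, -0.0, -1.0]]
ft_force: [1.8, 0.4, 0.6]
width: 0.748
```

Run:
```python
from h import *
go([.452,.286,.06],0)
```

```text
shift [ 73.4  15.7 155. ] turn [-0.0001 -0.0009  0.0005] pos [0.4364 0.2124 0.215 ] w 0.748 t 1.7 j [ 25.9   2.9  -9.   78.    0.  115.9] F [1.8 0.4 0.6]
```

Emit:
move_arm --plan "0 0 0 73.4 15.7 80 -0.5;0 0 0 73.4 15.7 80 -0.5;0 0 0 73.4 15.7 155 -0.5;0 0 0 73.4 15.7 155 -0.5;0 0 0 73.4 15.7 155 -0.5;0 0 0 73.4 15.7 155 -0.5"

```text
clock: 2.3
tool_pos: [0.4517, 0.2857, 0.0602]
eef_rot: [[-0.001, 1.0, -0.001], [1.0, 0.001, 0.0], [0.0, -0.001, -1.0]]
ft_force: [0.2, 0.3, 1.0]
width: 0.749
```

Run:
```python
from h import *
go([.452,.286,.0],0)
t=cams.camera("top")[:,:,::-1];s=cams.camera("side")[:,:,::-1]
a=cv2.resize(t[220:330,150:280],(400,338),interpolation=2);b=cv2.resize(s[200:310,180:310],(400,338),interpolation=2)
cv2.imwrite("pics/g1.png",np.hstack([a,b]))
```

```text
shift [ 0.2  0.4 60.2] turn [-0.0013 -0.0001  0.0006] pos [0.4517 0.2857 0.0602] w 0.749 t 2.3 j [ 32.3  11.5 -19.   59.6   0.  122.3] F [0.2 0.3 1. ]
```

View pics/g1.png

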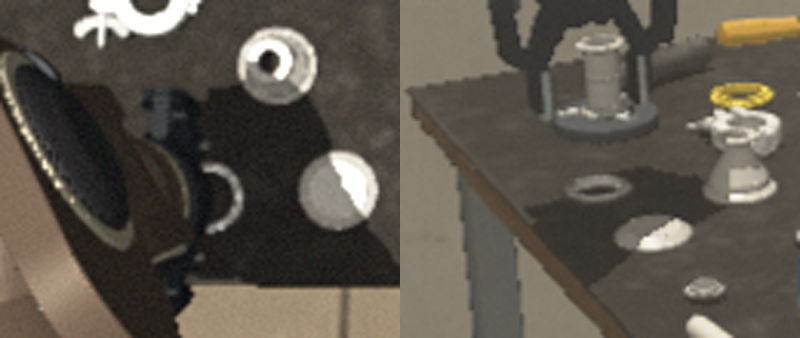

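Emit:
move_arm --plan "0 0 0 0.2 0.4 45 -0.5;0 0 0 0.2 0.4 59 -0.5;0 0 0 0.2 0.4 59 -0.5;0 0 0 0.2 0.4 59 0.4;0 0 0 0.2 0.4 59 0.4;0 0 0 0.2 0.4 59 0.4;0 0 0 0.2 0.4 59 0.4;0 0 0 0.2 0.4 59 0.4"

```text
clock: 3.2
tool_pos: [0.4557, 0.2886, 0.0079]
eef_rot: [[-0.0, 1.0, 0.007], [1.0, 0.0, 0.007], [0.007, 0.007, -1.0]]
ft_force: [-5.1, 0.2, 16.3]
width: 0.302
```

Run:
```python
from h import *
go([.452,.286,.0],0)
s=cams.camera("side")[:,:,::-1]
cv2.imwrite("pics/g2.png",cv2.resize(s[210:310,180:310],None,fx=5,fy=5,interpolation=2))
```

```text
shift [-2.7 -3.7  7.9] turn [ 0.0071 -0.0073  0.0002] pos [0.4557 0.2886 0.0079] w 0.302 t 3.2 j [ 3.230e+01  1.380e+01 -2.320e+01  5.240e+01  1.000e-01  1.223e+02] F [-5.1  0.2 16.3]
```

View pics/g2.png

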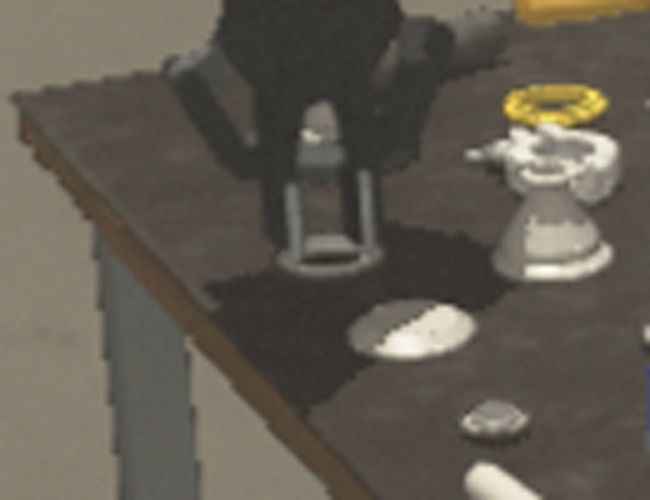

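Emit:
move_arm --plan "0.007 -0.007 0 -2.7 -3.7 -20 0.4;0.007 -0.007 0 -2.7 -3.7 -20 0.4;0.007 -0.007 0 -2.7 -3.7 -20 -0.45;0.007 -0.007 0 -2.7 -3.7 -20 -0.45;0.007 -0.007 0 -2.7 -3.7 -20 -0.45;0.007 -0.007 0 -2.7 -3.7 -20 -0.45"

```text
clock: 3.85
tool_pos: [0.4515, 0.2855, 0.0273]
eef_rot: [[-0.0, 1.0, -0.001], [1.0, 0.0, -0.0], [-0.0, -0.001, -1.0]]
ft_force: [-0.4, 0.3, -0.3]
width: 0.725
```

Run:
```python
from h import *
go([.452,.286,.0],0)
s=cams.camera("side")[:,:,::-1]
cv2.imwrite("pics/g3.png",cv2.resize(s[210:310,180:310],None,fx=5,fy=5,interpolation=2))
```

```text
shift [ 0.5  0.6 27.3] turn [-0.0008  0.0003  0.0002] pos [0.4515 0.2855 0.0273] w 0.725 t 3.85 j [ 32.3  12.8 -21.8  55.5   0.  122.3] F [-0.4  0.3 -0.3]
```

View pics/g3.png

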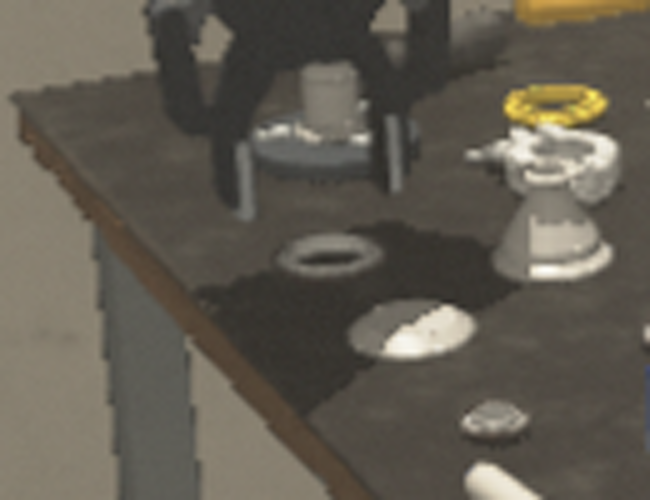

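Run:
```python
from h import *
for z in (.0273,.0323,.036):
  print(proj("side",[.4515,.2855,z]), proj("side",[.4515-.0308,.2855,z]),proj("side",[.4515+.0308,.2855,z]))
print(proj("side",[.4515,.2855,.004]))
```

```text
[242.13822924 252.46254982] [229.22218318 254.94389824] [254.80151779 250.03019592]
[241.98750699 250.41035175] [229.05191193 252.87445364] [254.66960451 247.99504364]
[241.87574969 248.88808211] [228.92565872 251.3393508 ] [254.57179387 246.48545703]
[242.83605134 261.95167237]
```

Emit:
move_arm --plan "0 0 0 0.5 0.6 20 -0.45;0 0 0 0.5 0.6 27 -0.45;0 0 0 0.5 0.6 27 -0.45;0 0 0 0.5 0.6 27 -0.45;0 0 0 0.5 0.6 28 -0.45"

```text
clock: 4.4
tool_pos: [0.4525, 0.2863, 0.0]
eef_rot: [[-0.0, 1.0, 0.0], [1.0, 0.0, 0.0], [0.0, 0.0, -1.0]]
ft_force: [0.1, -0.2, -0.0]
width: 0.721
```

Emit:
move_arm --plan "0 0 0 0 0 2 -0.45;0 0 0 0 0 2 -0.45;0 0 0 0 0 2 -0.45"

```text
clock: 4.7
tool_pos: [0.4527, 0.2864, -0.0018]
eef_rot: [[-0.0, 1.0, 0.0], [1.0, 0.0, 0.0], [0.0, 0.0, -1.0]]
ft_force: [-0.3, 0.2, 0.4]
width: 0.724
```

Emit:
move_arm --plan "0 0 0 0 0 0 0;0 0 0 0 0 0 0;0 0 0 0 0 0 0.2;0 0 0 0 0 0 0.2;0 0 0 0 0 0 0.2"

```text
clock: 5.2
tool_pos: [0.4527, 0.2864, -0.0012]
eef_rot: [[-0.0, 1.0, 0.001], [1.0, 0.0, 0.001], [0.001, 0.001, -1.0]]
ft_force: [-1.9, -0.9, 4.2]
width: 0.532
```

Emit:
move_arm --plan "0 0 0 0 0 -2 0.3;0 0 0 0 0 -5 0.3;0 0 0 0 0 -20 0.3;0 0 0 0 0 -60 0.3;0 0 0 0 0 -60 0.3;0 0 0 0 0 -60 0.3"

```text
clock: 5.8
tool_pos: [0.4535, 0.2869, 0.0599]
eef_rot: [[-0.0, 1.0, 0.003], [1.0, 0.0, 0.002], [0.002, 0.003, -1.0]]
ft_force: [0.7, -0.1, -1.5]
width: 0.533
```

Run:
```python
from h import *
go([.4512,-.2601,.14],0)
s=cams.camera("side")[:,:,::-1]
cv2.imwrite("pics/g4.png",cv2.resize(s[190:310,180:310],None,fx=5,fy=5,interpolation=2))
```

```text
shift [-546.9   -2.2  -81.3] turn [ 0.003  -0.0021  0.0003] pos [0.4535 0.2869 0.0599] w 0.533 t 5.8 j [ 32.3  11.5 -19.1  59.3   0.  122.3] F [ 0.7 -0.1 -1.5]
```

View pics/g4.png

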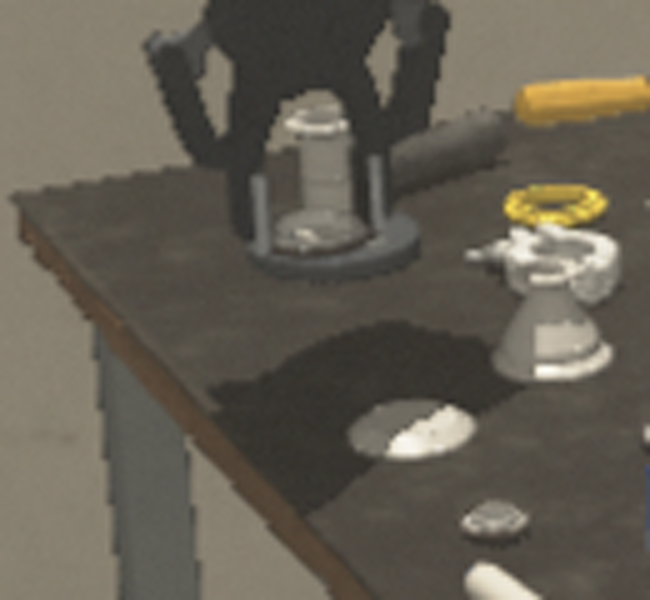

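Emit:
move_arm --plan "0.003 -0.002 0 -60 0 -81 0.3;0.003 -0.002 0 -547 -2.2 -81 0.3;0.003 -0.002 0 -547 -2.2 -81 0.3;0.003 -0.002 0 -547 -2.2 -81 0.3;0.003 -0.002 0 -547 -2.2 -81 0.3;0.003 -0.002 0 -547 -2.2 -81 0.3;0.003 -0.002 0 -547 -2.2 -81 0.3;0.003 -0.002 0 -547 -2.2 -81 0.3"

```text
clock: 6.65
tool_pos: [0.4501, -0.0941, 0.1251]
eef_rot: [[-0.0, 1.0, -0.003], [1.0, 0.0, -0.001], [-0.001, -0.003, -1.0]]
ft_force: [1.2, 1.1, -0.7]
width: 0.532
```

Run:
```python
from h import *
go([.4512,-.2601,.1],0)
```

```text
shift [-166.     1.1   25.2] turn [-0.0034  0.0005  0.0004] pos [ 0.4501 -0.0941  0.1251] w 0.532 t 6.65 j [-11.8   1.7 -21.7  66.8  -0.1  78.2] F [ 1.2  1.1 -0.7]
```

Emit:
move_arm --plan "-0.003 0 0 -166 1 0 0.3;-0.003 0 0 -166 1 0 0.3;-0.003 0 0 -166 1 10 0.3;-0.003 0 0 -166 1 25 0.3;-0.003 0 0 -166 1 25 0.3;-0.003 0 0 -166 1 25 0.3;-0.003 0 0 -166 1 25 0.3"

```text
clock: 7.35
tool_pos: [0.451, -0.2591, 0.1001]
eef_rot: [[-0.001, 1.0, -0.001], [1.0, 0.001, 0.0], [0.0, -0.001, -1.0]]
ft_force: [0.2, -0.3, 0.6]
width: 0.531
```

Run:
```python
from h import *
go([.4512,-.2601,.057],0)
t=cams.camera("top")[:,:,::-1];s=cams.camera("side")[:,:,::-1]
a=cv2.resize(t[220:330,420:550],(400,338),interpolation=2);b=cv2.resize(s[290:400,310:440],(400,338),interpolation=2)
cv2.imwrite("pics/g5.png",np.hstack([a,b]))
```

```text
shift [-1.   0.3 43.1] turn [-0.001  -0.0001  0.0014] pos [ 0.451  -0.2591  0.1001] w 0.531 t 7.35 j [-29.9   8.6 -17.2  64.2  -0.   60.1] F [ 0.2 -0.3  0.6]
```

View pics/g5.png

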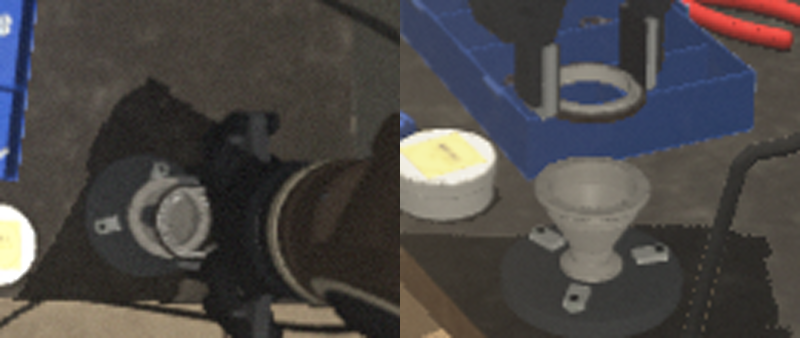

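Emit:
move_arm --plan "0 0 0 -1 0.3 36 0.3;0 0 0 -1 0.3 42.5 0.3;0 0 0 -1 0.3 42.5 0.3;0 0 0 -1 0.3 42.5 0.3;0 0 0 -1 0.3 42.5 0.3"

```text
clock: 7.95
tool_pos: [0.4525, -0.2603, 0.0595]
eef_rot: [[-0.002, 1.0, 0.002], [1.0, 0.002, -0.002], [-0.002, 0.002, -1.0]]
ft_force: [-0.1, -0.1, -0.4]
width: 0.534
```

Emit:
move_arm --plan "0.002 0 0 0 -1 1.5 0.3;0.002 0 0 0 -1 2 0.3;0.002 0 0 0 -1 2 0.3"

```text
clock: 8.25
tool_pos: [0.4515, -0.2604, 0.0577]
eef_rot: [[-0.002, 1.0, -0.0], [1.0, 0.002, -0.002], [-0.002, -0.0, -1.0]]
ft_force: [0.1, 0.0, -0.5]
width: 0.532
```

Emit:
move_arm --plan "0 0 0 0 0 1.2 0.3;0 0 0 0 0 1.2 0.3;0 0 0 0 0 1.2 -0.25;0 0 0 0 0 1.2 -0.25;0 0 0 0 0 1.2 -0.25;0 0 0 0 0 -20 -0.25;0 0 0 0 0 -60 -0.25;0 0 0 0 0 -90 -0.25"

```text
clock: 9.05
tool_pos: [0.4515, -0.2603, 0.1494]
eef_rot: [[-0.002, 1.0, 0.0], [1.0, 0.002, -0.002], [-0.002, 0.0, -1.0]]
ft_force: [0.6, -0.5, 0.1]
width: 0.627
```

Run:
```python
from h import *
go([.5476,.2411,.16],0)
s=cams.camera("side")[:,:,::-1]
cv2.imwrite("pics/g6.png",cv2.resize(s[280:400,310:440],None,fx=5,fy=5,interpolation=2))
```

```text
shift [501.1  97.2 -11.6] turn [0.0001 0.002  0.0023] pos [ 0.4515 -0.2603  0.1494] w 0.627 t 9.05 j [-29.9   7.5 -12.3  70.2  -0.1  60. ] F [ 0.6 -0.5  0.1]
```

View pics/g6.png

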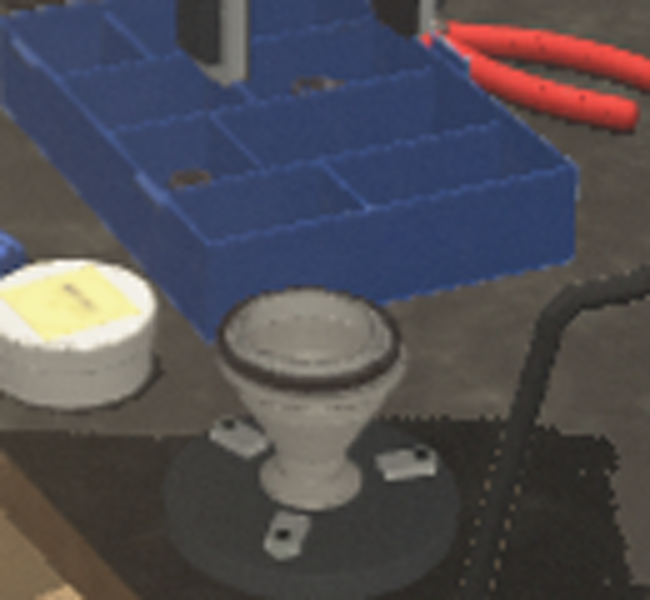

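The large ring sits flat and centred on the wide port (rim about (372,348) in the side image). Next is the reducer.

Emit:
move_arm --plan "0 0.002 0 501 50 -20 -0.1;0 0.002 0 501 96 -20 -0.1;0 0.002 0 501 96 -20 -0.1;0 0.002 0 501 96 -20 -0.1;0 0.002 0 501 96 -20 -0.1;0 0.002 0 501 96 -20 -0.1;0 0.002 0 501 96 -20 -0.1;0 0.002 0 501 96 -20 -0.1"

```text
clock: 9.9
tool_pos: [0.5264, 0.1341, 0.1672]
eef_rot: [[-0.002, 1.0, 0.007], [1.0, 0.002, -0.004], [-0.004, 0.007, -1.0]]
ft_force: [1.1, -0.2, 0.2]
width: 0.547
```

Run:
```python
from h import *
go([.5472,.2414,.1],0)
```

```text
shift [107.5  20.6  66.9] turn [0.007  0.0036 0.0025] pos [0.5264 0.1341 0.1672] w 0.547 t 9.9 j [ 14.5   9.3  -7.9  72.5  -0.3 104.3] F [ 1.1 -0.2  0.2]
```

Emit:
move_arm --plan "0.007 0.004 0.0025 107.5 20.6 0 -0.1;0.007 0.004 0.0025 107.5 20.6 30 -0.1;0.007 0.004 0.0025 107.5 20.6 67 -0.1;0.007 0.004 0.0025 107.5 20.6 67 -0.1;0.007 0.004 0.0025 107.5 20.6 67 -0.1;0.007 0.004 0.0025 107.5 20.6 67 -0.1"

```text
clock: 10.5
tool_pos: [0.5478, 0.241, 0.1016]
eef_rot: [[0.001, 1.0, 0.002], [1.0, -0.001, 0.001], [0.001, 0.002, -1.0]]
ft_force: [-0.2, -0.5, 0.7]
width: 0.548
```

Run:
```python
from h import *
go([.5472,.2414,.034],0)
s=cams.camera("side")[:,:,::-1]
cv2.imwrite("pics/g7.png",cv2.resize(s[190:310,220:350],None,fx=5,fy=5,interpolation=2))
```

```text
shift [ 0.4 -0.8 67.6] turn [ 0.0019 -0.001  -0.0008] pos [0.5478 0.241  0.1016] w 0.548 t 10.5 j [ 23.7  16.6  -6.9  66.3   0.  113.8] F [-0.2 -0.5  0.7]
```

View pics/g7.png

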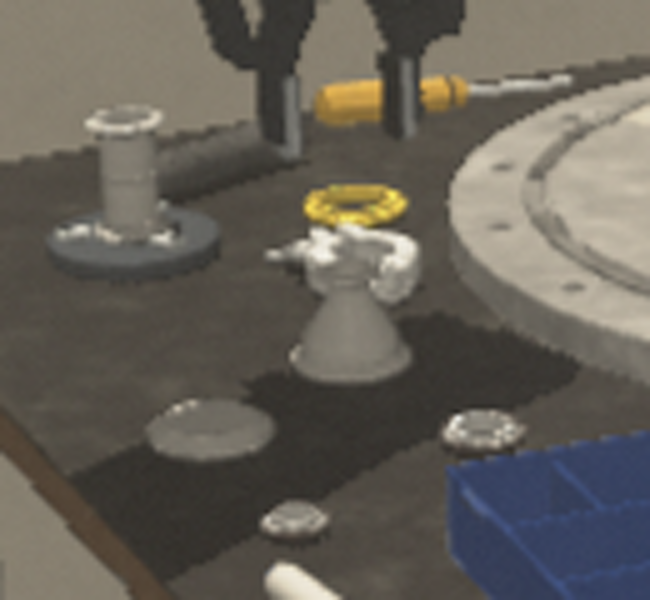

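Emit:
move_arm --plan "0.002 -0.001 0 0.4 -0.8 40 -0.1;0.002 -0.001 0 0.4 -0.8 67.5 -0.1;0.002 -0.001 0 0.4 -0.8 67.5 -0.1;0.002 -0.001 0 0.4 -0.8 67.5 -0.1;0.002 -0.001 0 0.4 -0.8 67.5 0.6;0.002 -0.001 0 0.4 -0.8 67.5 0.6;0.002 -0.001 0 0.4 -0.8 67.5 0.6;0.002 -0.001 0 0.4 -0.8 67.5 0.6" --squeeze 50

```text
clock: 11.35
tool_pos: [0.5491, 0.2418, 0.0374]
eef_rot: [[0.001, 1.0, 0.005], [1.0, -0.001, 0.002], [0.002, 0.005, -1.0]]
ft_force: [-1.2, -0.3, 6.6]
width: 0.296
```

Run:
```python
from h import *
go([.5472,.2414,.034],0)
s=cams.camera("side")[:,:,::-1]
cv2.imwrite("pics/g8.png",cv2.resize(s[210:290,240:340],None,fx=8,fy=7.5,interpolation=2))
```

```text
shift [-0.4 -1.9  3.4] turn [ 0.0048 -0.0018 -0.0014] pos [0.5491 0.2418 0.0374] w 0.296 t 11.35 j [ 23.8  18.7 -12.5  58.5  -0.  113.9] F [-1.2 -0.3  6.6]
```

View pics/g8.png

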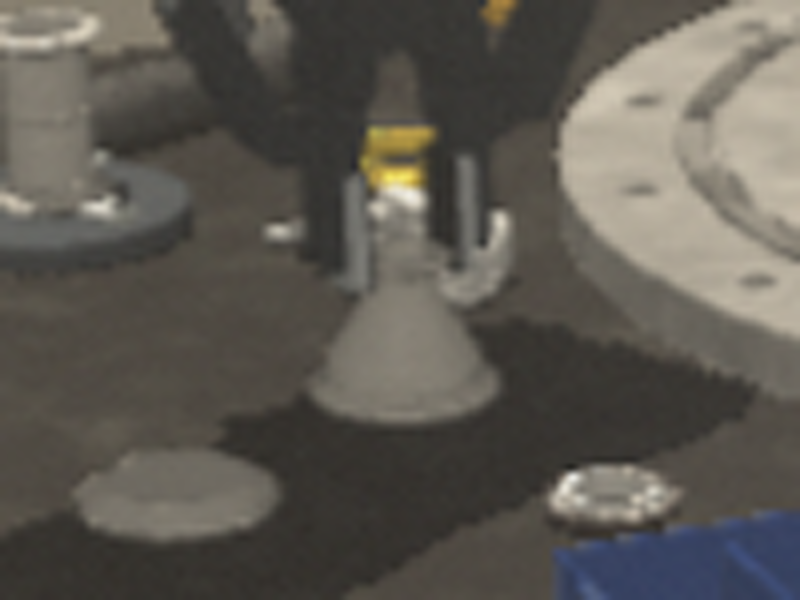

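Emit:
move_arm --plan "0 0 0 0 0 -3 0.6;0 0 0 0 0 -10 0.6;0 0 0 0 0 -50 0.6;0 0 0 0 0 -95 0.6;0 0 0 0 0 -115 0.6;0 0 0 0 0 -115 0.6"

```text
clock: 12.0
tool_pos: [0.5505, 0.2425, 0.1572]
eef_rot: [[0.001, 1.0, 0.012], [1.0, -0.001, 0.005], [0.005, 0.012, -1.0]]
ft_force: [1.9, 0.1, -1.6]
width: 0.295
```

Run:
```python
from h import *
go([.4515,-.2603,.18],0)
s=cams.camera("side")[:,:,::-1]
cv2.imwrite("pics/g9.png",cv2.resize(s[180:280,240:340],None,fx=6,fy=6,interpolation=2))
```

```text
shift [-502.8  -98.   -26.4] turn [ 0.0117 -0.0049 -0.0014] pos [0.5505 0.2425 0.1572] w 0.295 t 12.0 j [ 23.8  15.4  -1.5  72.4  -0.  113.9] F [ 1.9  0.1 -1.6]
```

View pics/g9.png

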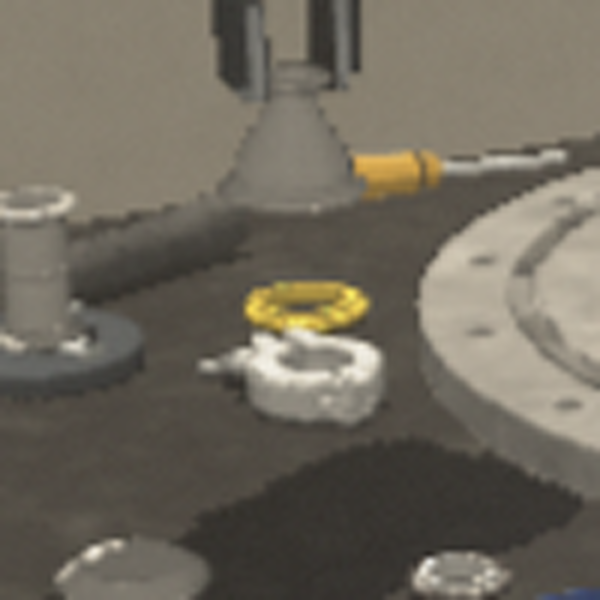

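Emit:
move_arm --plan "0.012 -0.005 0 -40 0 -26 0.6;0.012 -0.005 0 -500 -98 -26 0.6;0.012 -0.005 0 -500 -98 -26 0.6;0.012 -0.005 0 -500 -98 -26 0.6;0.012 -0.005 0 -500 -98 -26 0.6;0.012 -0.005 0 -500 -98 -26 0.6;0.012 -0.005 0 -500 -98 -26 0.6;0.012 -0.005 0 -500 -98 -26 0.6"

```text
clock: 12.85
tool_pos: [0.4742, -0.1418, 0.177]
eef_rot: [[0.001, 1.0, -0.006], [1.0, -0.001, -0.001], [-0.001, -0.006, -1.0]]
ft_force: [1.1, -0.4, -1.5]
width: 0.295
```

Run:
```python
from h import *
go([.4515,-.2603,.13],0)
```

```text
shift [-118.5  -22.3   47.2] turn [-0.0058  0.0008 -0.0012] pos [ 0.4742 -0.1418  0.177 ] w 0.295 t 12.85 j [-16.6   4.5 -12.1  73.7  -0.1  73.5] F [ 1.1 -0.4 -1.5]
```

Emit:
move_arm --plan "-0.006 0 0 -118.5 -22.3 0 0.6;-0.006 0 0 -118.5 -22.3 0 0.6;-0.006 0 0 -118.5 -22.3 20 0.6;-0.006 0 0 -118.5 -22.3 47 0.6;-0.006 0 0 -118.5 -22.3 47 0.6;-0.006 0 0 -118.5 -22.3 47 0.6;-0.006 0 0 -118.5 -22.3 47 0.6"

```text
clock: 13.55
tool_pos: [0.452, -0.2598, 0.131]
eef_rot: [[0.0, 1.0, 0.001], [1.0, -0.0, -0.001], [-0.001, 0.001, -1.0]]
ft_force: [-0.3, -0.8, -1.1]
width: 0.297
```

Run:
```python
from h import *
go([.4515,-.2603,.106],0)
s=cams.camera("side")[:,:,::-1]
cv2.imwrite("pics/g10.png",cv2.resize(s[280:400,310:440],None,fx=5,fy=5,interpolation=2))
```

```text
shift [-0.4 -0.5 25. ] turn [ 0.0007  0.001  -0.0001] pos [ 0.452  -0.2598  0.131 ] w 0.297 t 13.55 j [-29.9   7.8 -14.2  67.9  -0.   60.1] F [-0.3 -0.8 -1.1]
```

View pics/g10.png

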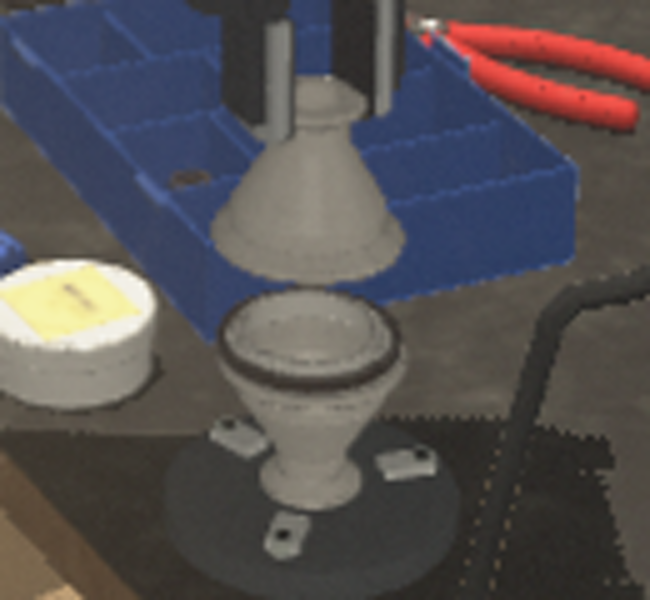

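Emit:
move_arm --plan "0 0.001 0 -0.4 -0.5 15 0.6;0 0.001 0 -0.4 -0.5 24 0.6;0 0.001 0 -0.4 -0.5 25 0.6;0 0.001 0 -0.4 -0.5 26 0.6;0 0.001 0 -0.4 -0.5 26 0.6"

```text
clock: 14.1
tool_pos: [0.452, -0.2604, 0.1058]
eef_rot: [[-0.0, 1.0, 0.002], [1.0, 0.0, -0.001], [-0.001, 0.002, -1.0]]
ft_force: [-0.0, 0.0, -1.8]
width: 0.295
```

Emit:
move_arm --plan "0 0 0 0 0 1 0.6;0 0 0 0 0 2 0.6;0 0 0 0 0 2 0.6"

```text
clock: 14.4
tool_pos: [0.4521, -0.2604, 0.1038]
eef_rot: [[-0.0, 1.0, 0.002], [1.0, 0.0, -0.001], [-0.001, 0.002, -1.0]]
ft_force: [-0.5, 0.2, -1.3]
width: 0.299
```

Emit:
move_arm --plan "0.002 0.001 0 0 0 1 0.6;0.002 0.001 0 0 0 2 0.6;0.002 0.001 0 0 0 2 0.6"

```text
clock: 14.7
tool_pos: [0.4523, -0.2606, 0.1026]
eef_rot: [[-0.0, 1.0, 0.001], [1.0, 0.0, -0.001], [-0.001, 0.001, -1.0]]
ft_force: [-1.2, -0.5, 3.7]
width: 0.297
```

Emit:
move_arm --plan "0 0 0 0 -0.5 0 0.3;0 0 0 0 -0.5 0 0;0 0 0 0 -0.5 0 -0.1;0 0 0 0 -0.5 0 -0.1;0 0 0 0 -0.5 -20 -0.1;0 0 0 0 -0.5 -60 -0.1;0 0 0 0 -0.5 -90 -0.1;0 0 0 0 -0.5 -90 -0.1"

```text
clock: 15.5
tool_pos: [0.4536, -0.2617, 0.1971]
eef_rot: [[-0.0, 1.0, 0.007], [1.0, 0.0, -0.004], [-0.004, 0.007, -1.0]]
ft_force: [0.3, 0.1, -0.2]
width: 0.553
```

Run:
```python
from h import *
go([.4514,.0864,.15],0)
t=cams.camera("top")[:,:,::-1];s=cams.camera("side")[:,:,::-1]
a=cv2.resize(t[220:330,420:550],(400,338),interpolation=2);b=cv2.resize(s[290:400,310:440],(400,338),interpolation=2)
cv2.imwrite("pics/g11.png",np.hstack([a,b]))
```

```text
shift [348.3  -2.4  45.6] turn [0.0071 0.0042 0.0002] pos [ 0.4536 -0.2617  0.1971] w 0.553 t 15.5 j [-30.    6.8  -7.   75.7  -0.   60. ] F [ 0.3  0.1 -0.2]
```

View pics/g11.png

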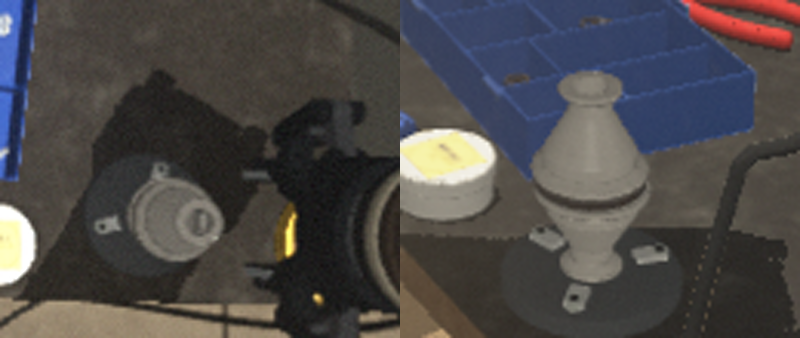

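Emit:
move_arm --plan "0.007 0.004 0 348 -2.4 0 0.1;0.007 0.004 0 348 -2.4 0 0.1;0.007 0.004 0 348 -2.4 0 0.1;0.007 0.004 0 348 -2.4 46 0.1;0.007 0.004 0 348 -2.4 80 0.1;0.007 0.004 0 348 -2.4 120 0.1;0.007 0.004 0 348 -2.4 120 0.1;0.007 0.004 0 348 -2.4 120 0.1"

```text
clock: 16.4
tool_pos: [0.4475, 0.0888, 0.069]
eef_rot: [[-0.002, 1.0, -0.009], [1.0, 0.002, 0.002], [0.002, -0.009, -1.0]]
ft_force: [0.2, 0.3, -0.0]
width: 0.45
```

Run:
```python
from h import *
go([.4514,.0864,.03],0)
```

```text
shift [-2.5  4.3 39. ] turn [-0.0088 -0.0023  0.0018] pos [0.4475 0.0888 0.069 ] w 0.45 t 16.4 j [ 11.1   3.3 -27.3  59.9   0.2 101. ] F [ 0.2  0.3 -0. ]
```

Emit:
move_arm --plan "-0.009 -0.002 0.002 -2.5 4 20 0.1;-0.009 -0.002 0.002 -2.5 4 39 0.1;-0.009 -0.002 0.002 -2.5 4 39 0.1;-0.009 -0.002 0.002 -2.5 4 39 0.1"

```text
clock: 16.8
tool_pos: [0.4501, 0.0862, 0.0292]
eef_rot: [[0.0, 1.0, -0.002], [1.0, -0.0, -0.0], [-0.0, -0.002, -1.0]]
ft_force: [-0.8, -0.1, 0.4]
width: 0.452
```

Run:
```python
from h import *
go([.4514,.0864,.0015],0)
s=cams.camera("side")[:,:,::-1]
cv2.imwrite("pics/g12.png",cv2.resize(s[240:320,230:330],None,fx=6,fy=6,interpolation=2))
```

```text
shift [ 0.2  1.4 27.7] turn [-0.0023  0.0002 -0.0002] pos [0.4501 0.0862 0.0292] w 0.452 t 16.8 j [ 10.8   5.1 -30.8  54.3   0.  100.8] F [-0.8 -0.1  0.4]
```

View pics/g12.png

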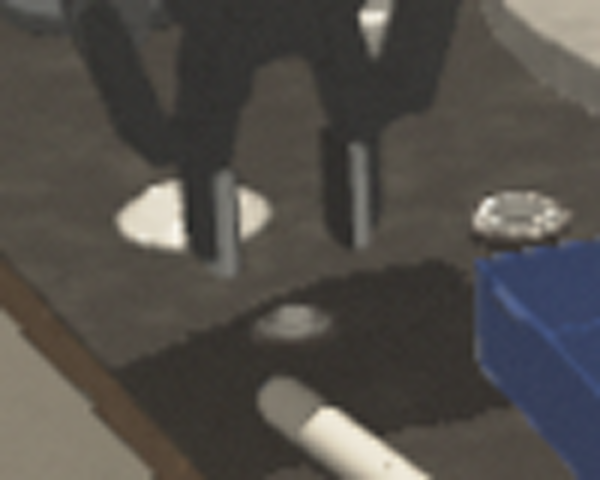

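Emit:
move_arm --plan "-0.002 0 0 0.2 1.2 20 0.1;-0.002 0 0 0.2 1.2 27.5 0.1;-0.002 0 0 0.2 1.2 27.5 0.1;-0.002 0 0 0.2 1.2 27.5 0.1;-0.002 0 0 0.2 1.2 28 0.1" --squeeze 30

```text
clock: 17.35
tool_pos: [0.4529, 0.0865, 0.003]
eef_rot: [[0.001, 1.0, 0.003], [1.0, -0.001, 0.0], [0.0, 0.003, -1.0]]
ft_force: [-0.9, 0.9, 0.2]
width: 0.446
```

Emit:
move_arm --plan "0 0 0 0 0 0 0.3;0 0 0 0 0 0 0.6;0 0 0 0 0 0 0.7;0 0 0 0 0 0 0.7;0 0 0 0 0 0 0.7"

```text
clock: 17.85
tool_pos: [0.4534, 0.0865, 0.0038]
eef_rot: [[0.001, 1.0, 0.004], [1.0, -0.001, 0.001], [0.001, 0.004, -1.0]]
ft_force: [-0.9, -0.3, 5.4]
width: 0.235
```

Emit:
move_arm --plan "0 0 0 0 0 -3 0.7;0 0 0 0 0 -15 0.7;0 0 0 0 0 -50 0.7;0 0 0 0 0 -100 0.7;0 0 0 0 0 -150 0.7;0 0 0 0 0 -170 0.7;0 0 0 0 0 -170 0.7"

```text
clock: 18.55
tool_pos: [0.4546, 0.0869, 0.1784]
eef_rot: [[0.001, 1.0, 0.012], [1.0, -0.001, 0.002], [0.002, 0.012, -1.0]]
ft_force: [0.1, 0.1, 0.1]
width: 0.24
```

Run:
```python
from h import *
go([.4520,-.2605,.17],0)
s=cams.camera("side")[:,:,::-1]
cv2.imwrite("pics/g13.png",cv2.resize(s[170:320,230:380],None,fx=4,fy=4,interpolation=2))
```

```text
shift [-347.4   -2.5    7.7] turn [ 0.0116 -0.002  -0.0007] pos [0.4546 0.0869 0.1784] w 0.24 t 18.55 j [ 10.8   0.3 -16.4  72.7  -0.  100.9] F [0.1 0.1 0.1]
```

View pics/g13.png

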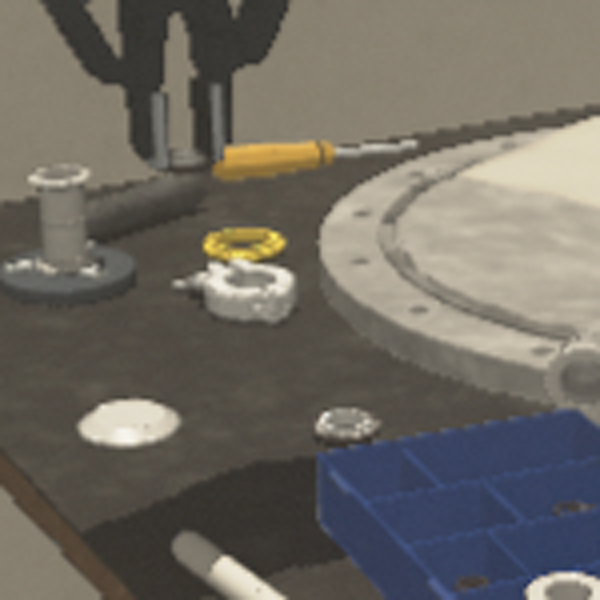

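Emit:
move_arm --plan "0.012 -0.002 0 -347.4 -2.5 0 0.7;0.012 -0.002 0 -347.4 -2.5 0 0.7;0.012 -0.002 0 -347.4 -2.5 0 0.7;0.012 -0.002 0 -347.4 -2.5 0 0.7;0.012 -0.002 0 -347.4 -2.5 0 0.7;0.012 -0.002 0 -347.4 -2.5 0 0.7;0.012 -0.002 0 -347.4 -2.5 0 0.7;0.012 -0.002 0 -347.4 -2.5 8 0.7"

```text
clock: 19.4
tool_pos: [0.4502, -0.2655, 0.1661]
eef_rot: [[0.007, 1.0, -0.005], [1.0, -0.007, -0.002], [-0.002, -0.005, -1.0]]
ft_force: [0.8, -0.5, -0.7]
width: 0.237
```

Run:
```python
from h import *
go([.4518,-.2605,.135],0)
```

```text
shift [ 5.   1.7 31.1] turn [-0.0049  0.0016 -0.0068] pos [ 0.4502 -0.2655  0.1661] w 0.237 t 19.4 j [-30.4   7.6 -10.   72.6  -0.2  60. ] F [ 0.8 -0.5 -0.7]
```

Emit:
move_arm --plan "-0.005 0.002 -0.007 5 1.7 10 0.7;-0.005 0.002 -0.007 5 1.7 31 0.7;-0.005 0.002 -0.007 5 1.7 31 0.7;-0.005 0.002 -0.007 5 1.7 31 0.7;-0.005 0.002 -0.007 5 1.7 31 0.7"

```text
clock: 19.9
tool_pos: [0.4522, -0.2597, 0.1356]
eef_rot: [[-0.002, 1.0, 0.001], [1.0, 0.002, 0.0], [0.0, 0.001, -1.0]]
ft_force: [0.1, 0.2, 0.6]
width: 0.233
```

Run:
```python
from h import *
go([.4518,-.2605,.115],0)
s=cams.camera("side")[:,:,::-1]
cv2.imwrite("pics/g14.png",cv2.resize(s[270:390,310:440],None,fx=5,fy=5,interpolation=2))
```

```text
shift [-0.8 -0.4 20.6] turn [ 0.0006 -0.0003  0.0017] pos [ 0.4522 -0.2597  0.1356] w 0.233 t 19.9 j [-29.9   7.8 -13.6  68.6   0.   60. ] F [0.1 0.2 0.6]
```

View pics/g14.png

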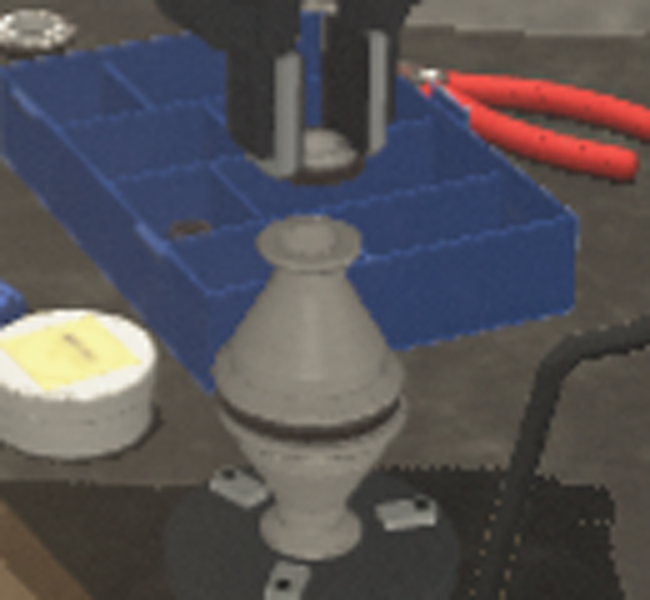

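Run:
```python
from h import *
for P in ([.4522,-.2597,.132],[.4512,-.2601,.110],[.4512,-.2601,.065],[.4522+.012,-.2597,.132],[.4522-.012,-.2597,.132],[.4522,-.2597+.011,.132],[.4522,-.2597-.011,.132]):
  p=proj("side",P); print(P,p.round(1),"crop",((p-[310,270])*5+2).round())
t=cams.camera("top")[:,:,::-1];s=cams.camera("side")[:,:,::-1]
a=cv2.resize(t[235:315,440:520],(400,400),interpolation=2);b=cv2.resize(s[280:340,340:400],(400,400),interpolation=2)
cv2.imwrite("pics/g15.png",np.hstack([a,b]))
```

```text
[0.4522, -0.2597, 0.132] [371.1 303.2] crop [307. 168.]
[0.4512, -0.2601, 0.11] [370.4 317.4] crop [304. 239.]
[0.4512, -0.2601, 0.065] [370.1 345. ] crop [302. 377.]
[0.4642, -0.2597, 0.132] [378.3 301.3] crop [343. 158.]
[0.4402, -0.2597, 0.132] [363.8 305. ] crop [271. 177.]
[0.4522, -0.24869999999999998, 0.132] [367.  300.2] crop [287. 153.]
[0.4522, -0.2707, 0.132] [375.3 306.2] crop [329. 183.]
```

View pics/g15.png

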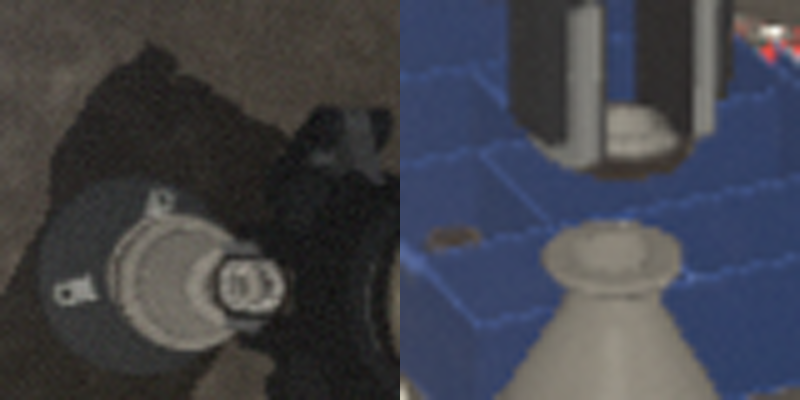

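Run:
```python
from h import *
print(world("top",(440+252.5/5-.5,235+286.5/5-.5),.139))
for z in(.110,.065,.139):print(z,(proj("top",[.4512,-.2601,z])-[440,235]+.5)*5-.5)
```

```text
[ 0.45085855 -0.2601088   0.139     ]
0.11 [223.20740222 282.74400189]
0.065 [181.98707134 279.36526129]
0.139 [251.96658323 285.10413477]
```

Emit:
move_arm --plan "0 0 0 -0.4 -0.4 15 0.7;0 0 0 -0.4 -0.4 20.5 0.7;0 0 0 -0.4 -0.4 21 0.7;0 0 0 -0.4 -0.4 21 0.7"

```text
clock: 20.45
tool_pos: [0.452, -0.2607, 0.1152]
eef_rot: [[-0.001, 1.0, 0.001], [1.0, 0.001, -0.0], [-0.0, 0.001, -1.0]]
ft_force: [-0.7, 1.2, -1.6]
width: 0.237
```

Emit:
move_arm --plan "0 0 0 0 0 1 0.7;0 0 0 0 0 1.5 0.7;0 0 0 0 0 1.5 0.7"

```text
clock: 20.75
tool_pos: [0.4522, -0.2609, 0.1141]
eef_rot: [[-0.001, 1.0, 0.002], [1.0, 0.001, -0.001], [-0.001, 0.002, -1.0]]
ft_force: [-0.2, -0.5, 0.4]
width: 0.234
```

Emit:
move_arm --plan "0 0 0 0 0 0.6 0.7;0 0 0 0 0 0.6 0.5;0 0 0 0 0 0.3 0.2;0 0 0 0 0 0.3 0.05;0 0 0 0 0 0.3 0.05;0 0 0 0 0 -20 0.05;0 0 0 0 0 -60 0.05;0 0 0 0 0 -90 0.05"

```text
clock: 21.55
tool_pos: [0.452, -0.2608, 0.2055]
eef_rot: [[-0.001, 1.0, 0.002], [1.0, 0.001, -0.001], [-0.001, 0.002, -1.0]]
ft_force: [0.6, -0.3, 0.2]
width: 0.475
```

Run:
```python
from h import *
go([.5558,.1285,.15],0)
t=cams.camera("top")[:,:,::-1];s=cams.camera("side")[:,:,::-1]
a=cv2.resize(t[235:315,440:520],(400,400),interpolation=2);b=cv2.resize(s[300:400,320:420],(400,400),interpolation=2)
cv2.imwrite("pics/g16.png",np.hstack([a,b]))
```

```text
shift [389.2 104.1  55.5] turn [0.002  0.0006 0.0009] pos [ 0.452  -0.2608  0.2055] w 0.475 t 21.55 j [-30.    6.8  -5.9  77.1   0.   59.9] F [ 0.6 -0.3  0.2]
```

View pics/g16.png

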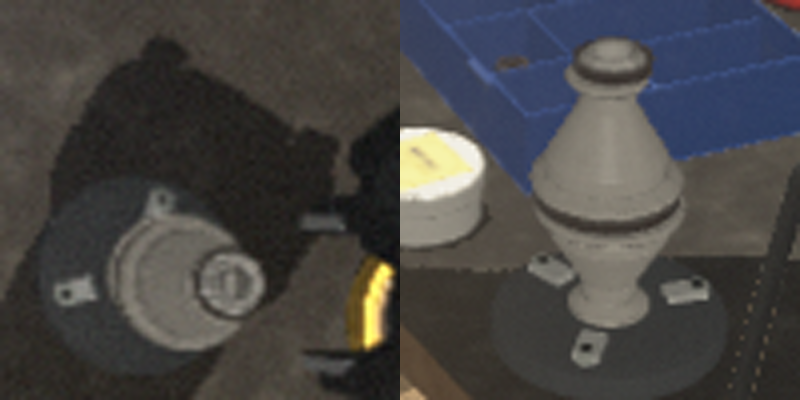

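Emit:
move_arm --plan "0.002 0 0 389 104 -10 -0.05;0.002 0 0 389 104 -10 -0.05;0.002 0 0 389 104 -10 -0.05;0.002 0 0 389 104 -10 -0.05;0.002 0 0 389 104 0 -0.05;0.002 0 0 389 104 30 -0.05;0.002 0 0 389 104 55 -0.05;0.002 0 0 389 104 55 -0.05"

```text
clock: 22.45
tool_pos: [0.5548, 0.1173, 0.1571]
eef_rot: [[-0.001, 1.0, 0.006], [1.0, 0.001, -0.004], [-0.004, 0.006, -1.0]]
ft_force: [0.3, -0.3, 0.3]
width: 0.524
```

Run:
```python
from h import *
go([.5558,.1285,.03],0)
```

```text
shift [ 11.7   0.2 127.1] turn [0.0063 0.0041 0.0013] pos [0.5548 0.1173 0.1571] w 0.524 t 22.45 j [ 12.1  12.   -5.8  71.8  -0.3 102. ] F [ 0.3 -0.3  0.3]
```

Emit:
move_arm --plan "0.006 0.004 0.001 11.7 0.2 50 -0.05;0.006 0.004 0.001 11.7 0.2 95 -0.05;0.006 0.004 0.001 11.7 0.2 127 -0.05;0.006 0.004 0.001 11.7 0.2 127 -0.05;0.006 0.004 0.001 11.7 0.2 127 -0.05"

```text
clock: 22.95
tool_pos: [0.5552, 0.1284, 0.0299]
eef_rot: [[-0.0, 1.0, -0.001], [1.0, 0.0, -0.0], [-0.0, -0.001, -1.0]]
ft_force: [-0.2, 0.4, 1.1]
width: 0.526
```

Run:
```python
from h import *
go([.5558,.1285,.0025],0)
s=cams.camera("side")[:,:,::-1]
cv2.imwrite("pics/g17.png",cv2.resize(s[230:310,260:360],None,fx=6,fy=6,interpolation=2))
```

```text
shift [ 0.1  0.6 27.3] turn [-0.0014  0.0005  0.0003] pos [0.5552 0.1284 0.0299] w 0.526 t 22.95 j [ 13.   16.3 -16.8  56.9  -0.  103. ] F [-0.2  0.4  1.1]
```

View pics/g17.png

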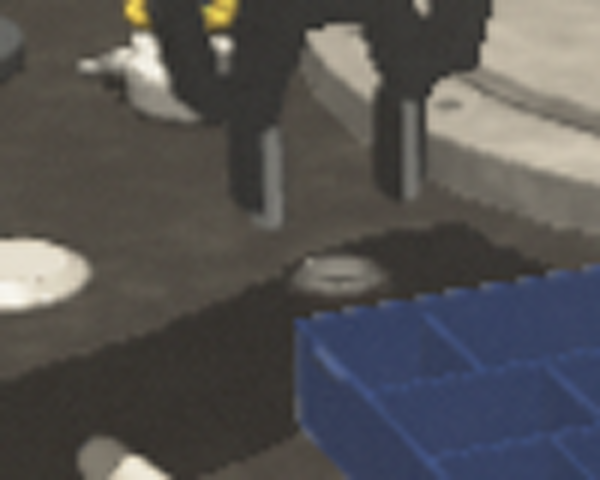

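Emit:
move_arm --plan "-0.001 0 0 0.1 0.6 20 -0.05;-0.001 0 0 0.1 0.6 26.5 -0.05;-0.001 0 0 0.1 0.6 27 -0.05;-0.001 0 0 0.1 0.6 27 -0.05;-0.001 0 0 0.1 0.6 27 -0.05"

```text
clock: 23.5
tool_pos: [0.5579, 0.1288, 0.0056]
eef_rot: [[-0.0, 1.0, 0.004], [1.0, 0.0, 0.001], [0.001, 0.004, -1.0]]
ft_force: [0.2, 0.6, -1.0]
width: 0.528
```

Emit:
move_arm --plan "0 0 0 0 -0.5 0 0.2;0 0 0 0 -0.5 0 0.4;0 0 0 0 -0.5 0 0.55;0 0 0 0 -0.5 0 0.55;0 0 0 0 -0.5 0 0.55"

```text
clock: 24.0
tool_pos: [0.5591, 0.1292, 0.0079]
eef_rot: [[-0.0, 1.0, 0.009], [1.0, 0.0, 0.002], [0.002, 0.009, -1.0]]
ft_force: [-0.2, 0.3, 11.3]
width: 0.227
```

Emit:
move_arm --plan "0.008 -0.002 0 -0.5 -3 -18 0.55;0.008 -0.002 0 -0.5 -3 -18 0.55;0.008 -0.002 0 -0.5 -3 -18 -0.05;0.008 -0.002 0 -0.5 -3 -18 -0.05;0.008 -0.002 0 -0.5 -3 -18 -0.05;0.008 -0.002 0 -0.5 -3 -18 -0.05"

```text
clock: 24.6
tool_pos: [0.5556, 0.1286, 0.0252]
eef_rot: [[-0.0, 1.0, -0.001], [1.0, 0.0, -0.001], [-0.001, -0.001, -1.0]]
ft_force: [0.4, -0.4, 0.2]
width: 0.526
```

Run:
```python
from h import *
go([.5558,.1285,.001],0)
s=cams.camera("side")[:,:,::-1]
cv2.imwrite("pics/g18.png",cv2.resize(s[230:310,260:360],None,fx=6,fy=6,interpolation=2))
```

```text
shift [-0.1  0.3 24.2] turn [-0.0006  0.0006  0.0001] pos [0.5556 0.1286 0.0252] w 0.526 t 24.6 j [ 13.   16.5 -17.2  56.3  -0.  103. ] F [ 0.4 -0.4  0.2]
```

View pics/g18.png

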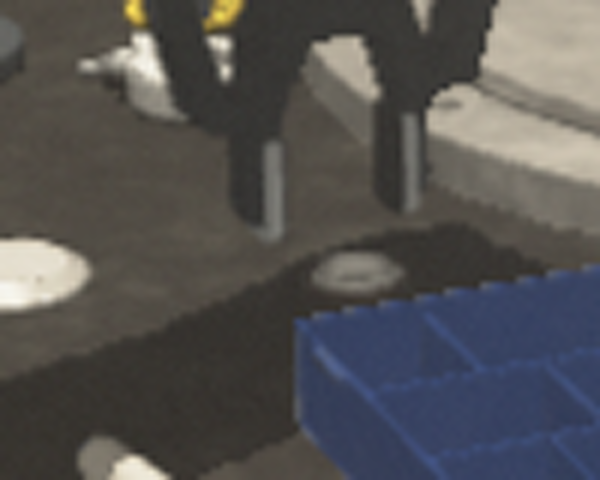

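Run:
```python
from h import *
a=world("side",(260+340/6,230+275/6),.006);b=world("side",(260+359/6,230+271/6),.006);print(a,b,b-a)
t=cams.camera("top")[:,:,::-1]
cv2.imwrite("pics/g19.png",cv2.resize(t[200:280,250:330],None,fx=6,fy=6,interpolation=2))
```

```text
[0.55978092 0.12547832 0.006     ] [0.56729144 0.12527789 0.006     ] [ 7.51051614e-03 -2.00429908e-04  5.55111512e-17]
```

View pics/g19.png

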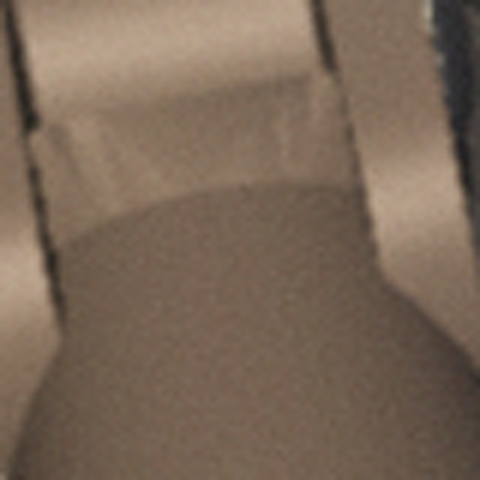

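Emit:
move_arm --plan "0 0.001 0 0.1 7.5 5 -0.15;0 0.001 0 0.1 7.5 14 -0.15;0 0.001 0 0.1 7.5 20 -0.15;0 0.001 0 0.1 7 22 -0.15;0 0.001 0 0.1 7 23 -0.15;0 0.001 0 0.1 7 23 -0.15"

```text
clock: 25.3
tool_pos: [0.5626, 0.1287, 0.0023]
eef_rot: [[-0.0, 1.0, -0.0], [1.0, 0.0, 0.0], [0.0, -0.0, -1.0]]
ft_force: [-0.0, 0.0, -0.5]
width: 0.581
```

Emit:
move_arm --plan "0 0 0 0 0.5 1 -0.1;0 0 0 0 0.5 1.2 0.1;0 0 0 0 0.5 1.2 0.3;0 0 0 0 0.5 1 0.5;0 0 0 0 0.5 0.5 0.55;0 0 0 0 0.5 0.5 0.55"

```text
clock: 25.9
tool_pos: [0.5631, 0.1287, 0.0018]
eef_rot: [[-0.0, 1.0, -0.0], [1.0, 0.0, 0.0], [0.0, -0.0, -1.0]]
ft_force: [-0.3, -0.6, 0.0]
width: 0.342
```

Emit:
move_arm --plan "0 0 0 0 0 -3 0.55;0 0 0 0 0 -15 0.55;0 0 0 0 0 -50 0.55;0 0 0 0 0 -100 0.55;0 0 0 0 0 -140 0.55;0 0 0 0 0 -140 0.55"

```text
clock: 26.5
tool_pos: [0.5664, 0.1294, 0.1495]
eef_rot: [[-0.0, 1.0, 0.011], [1.0, 0.0, 0.003], [0.003, 0.011, -1.0]]
ft_force: [1.0, -0.3, -0.4]
width: 0.343
```

Run:
```python
from h import *
go([.5118,.4329,.15],0)
s=cams.camera("side")[:,:,::-1]
cv2.imwrite("pics/g20.png",cv2.resize(s[170:320,230:380],None,fx=4,fy=4,interpolation=2))
```

```text
shift [ 3.035e+02 -5.460e+01 -2.000e-01] turn [ 0.0107 -0.0029  0.0001] pos [0.5664 0.1294 0.1495] w 0.343 t 26.5 j [ 12.9  13.4  -5.1  70.9   0.  102.8] F [ 1.  -0.3 -0.4]
```

View pics/g20.png

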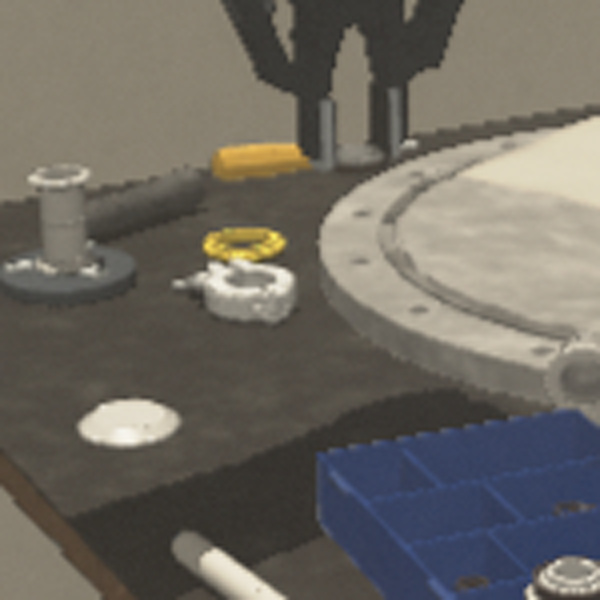

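Emit:
move_arm --plan "0.011 -0.003 0 303.5 -54.6 0 0.55;0.011 -0.003 0 303.5 -54.6 0 0.55;0.011 -0.003 0 303.5 -54.6 0 0.55;0.011 -0.003 0 303.5 -54.6 0 0.55;0.011 -0.003 0 303.5 -54.6 0 0.55;0.011 -0.003 0 303.5 -54.6 0 0.55;0.011 -0.003 0 303.5 -54.6 20 0.55;0.011 -0.003 0 303.5 -54.6 40 0.55"

```text
clock: 27.35
tool_pos: [0.5098, 0.4352, 0.1051]
eef_rot: [[-0.004, 1.0, -0.004], [1.0, 0.004, -0.001], [-0.001, -0.004, -1.0]]
ft_force: [0.2, 0.0, -1.3]
width: 0.341
```

Run:
```python
from h import *
go([.5118,.4329,.1],0)
```

```text
shift [-2.3  2.   5.1] turn [-0.0045  0.0011  0.0037] pos [0.5098 0.4352 0.1051] w 0.341 t 27.35 j [4.040e+01 2.450e+01 4.700e+00 7.040e+01 1.000e-01 1.302e+02] F [ 0.2  0.  -1.3]
```

Emit:
move_arm --plan "-0.0045 0.001 0.004 -2.3 2 5 0.55;-0.0045 0.001 0.004 -2.3 2 5 0.55;-0.0045 0.001 0.004 -2.3 2 5 0.55"

```text
clock: 27.65
tool_pos: [0.512, 0.4325, 0.1006]
eef_rot: [[0.001, 1.0, 0.0], [1.0, -0.001, -0.0], [-0.0, 0.0, -1.0]]
ft_force: [0.2, 1.1, -0.1]
width: 0.345
```

Run:
```python
from h import *
go([.5118,.4329,.075],0)
t=cams.camera("top")[:,:,::-1];s=cams.camera("side")[:,:,::-1]
a=cv2.resize(t[210:290,90:170],(400,400),interpolation=2);b=cv2.resize(s[180:260,200:280],(400,400),interpolation=2)
cv2.imwrite("pics/g21.png",np.hstack([a,b]))
for z in(.072,.104):print((proj("top",[.5118,.4329,z])-[90,210])*5+2)
```

```text
shift [ 0.4 -0.2 25.6] turn [ 0.0001  0.     -0.001 ] pos [0.512  0.4325 0.1006] w 0.345 t 27.65 j [ 40.2  24.4   3.9  69.5  -0.  130.2] F [ 0.2  1.1 -0.1]
[250.12568254 218.49086885]
[221.2914589  214.45815722]
```

View pics/g21.png

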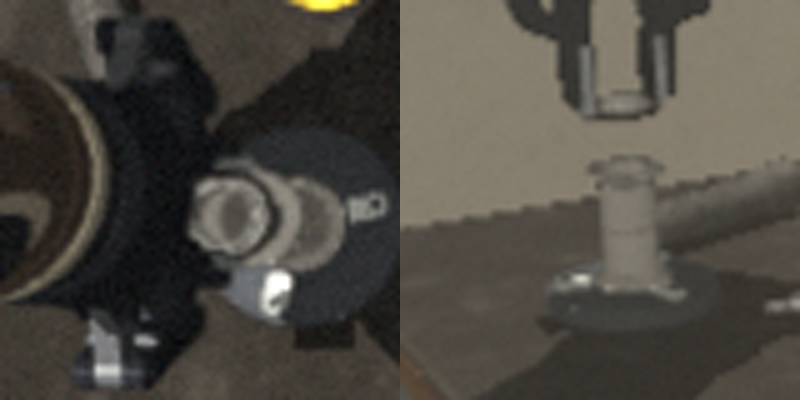

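Emit:
move_arm --plan "0 0 0 0.4 0.8 18 0.55;0 0 0 0.4 0.8 24.5 0.55;0 0 0 0.4 0.8 25 0.55;0 0 0 0.4 0.8 25 0.55;0 0 0 0.4 0.8 25 0.55"

```text
clock: 28.25
tool_pos: [0.5136, 0.4334, 0.0772]
eef_rot: [[0.001, 1.0, 0.002], [1.0, -0.001, 0.002], [0.002, 0.002, -1.0]]
ft_force: [0.7, 0.1, 1.1]
width: 0.344
```

Emit:
move_arm --plan "0.002 -0.002 0 -0.3 -0.8 2 0.55;0.002 -0.002 0 -0.3 -0.8 2.5 0.55;0.002 -0.002 0 -0.3 -0.8 2.5 0.55"

```text
clock: 28.55
tool_pos: [0.5128, 0.4331, 0.0748]
eef_rot: [[0.001, 1.0, 0.0], [1.0, -0.001, -0.0], [-0.0, 0.0, -1.0]]
ft_force: [0.3, -1.2, -0.0]
width: 0.341
```

Emit:
move_arm --plan "0 0 0 0 0 0.8 0.55;0 0 0 0 0 0.8 0.4;0 0 0 0 0 0.8 0.1;0 0 0 0 0 0.6 -0.1;0 0 0 0 0 0.6 -0.1;0 0 0 0 0 -20 -0.1;0 0 0 0 0 -60 -0.1;0 0 0 0 0 -100 -0.1"

```text
clock: 29.35
tool_pos: [0.5122, 0.4327, 0.1752]
eef_rot: [[0.001, 1.0, -0.001], [1.0, -0.001, -0.002], [-0.002, -0.001, -1.0]]
ft_force: [0.5, 1.5, 0.6]
width: 0.551
```

Run:
```python
from h import *
go([.4,.2,.23],0)
t=cams.camera("top")[:,:,::-1];s=cams.camera("side")[:,:,::-1]
a=cv2.resize(t[210:290,90:170],(400,400),interpolation=2);b=cv2.resize(s[180:260,200:280],(400,400),interpolation=2)
cv2.imwrite("pics/g22.png",np.hstack([a,b]))
for z in(.072,.08):print((proj("top",[.5118,.4329,z])-[90,210])*5+2)
```

```text
shift [-232.9 -112.   -54.3] turn [-0.0014  0.0015 -0.0011] pos [0.5122 0.4327 0.1752] w 0.551 t 29.35 j [ 40.2  23.7  12.2  78.7  -0.  130.3] F [0.5 1.5 0.6]
[250.12568254 218.49086885]
[243.10103461 217.50819293]
```

View pics/g22.png

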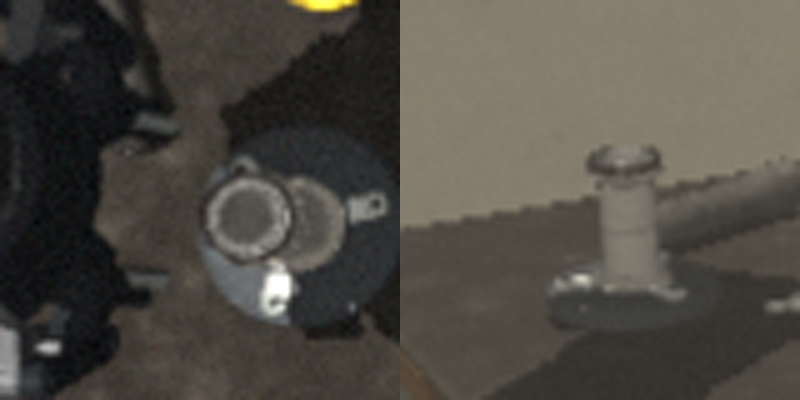

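Emit:
move_arm --plan "0 0 0 -20 0 -54 -0.25;0 0 0 -300 30 -54 -0.25;0 0 0 -300 30 -54 -0.25;0 0 0 -300 30 -54 -0.25;0 0 0 -300 30 -54 -0.25;0 0 0 -300 30 -54 -0.25;0 0 0 -300 30 -54 -0.25;0 0 0 -300 30 -54 -0.25"

```text
clock: 30.25
tool_pos: [0.5442, 0.1304, 0.2342]
eef_rot: [[0.006, 1.0, 0.008], [1.0, -0.006, 0.005], [0.005, 0.008, -1.0]]
ft_force: [0.2, 0.3, -0.5]
width: 0.623
```

Run:
```python
from h import *
go([.6413,-.2182,.16],0)
```

```text
shift [-348.4   98.7   73.2] turn [ 0.0084 -0.0053 -0.0065] pos [0.5442 0.1304 0.2342] w 0.623 t 30.25 j [ 13.4  10.5   2.   80.9   0.2 103.8] F [ 0.2  0.3 -0.5]
```

Emit:
move_arm --plan "0.008 -0.005 -0.006 -348 99 0 -0.25;0.008 -0.005 -0.006 -348 99 0 -0.25;0.008 -0.005 -0.006 -348 99 0 -0.25;0.008 -0.005 -0.006 -348 99 0 -0.25;0.008 -0.005 -0.006 -348 99 0 -0.25;0.008 -0.005 -0.006 -348 99 0 -0.25;0.008 -0.005 -0.006 -348 99 30 -0.25;0.008 -0.005 -0.006 -348 99 70 -0.25"

```text
clock: 31.05
tool_pos: [0.6441, -0.2208, 0.1684]
eef_rot: [[0.003, 1.0, 0.008], [1.0, -0.003, -0.003], [-0.003, 0.008, -1.0]]
ft_force: [1.7, 0.1, -0.8]
width: 0.626
```

Run:
```python
from h import *
go([.6413,-.2182,.11],0)
```

```text
shift [ 2.7 -3.3 58.4] turn [ 0.0078  0.0028 -0.0033] pos [ 0.6441 -0.2208  0.1684] w 0.626 t 31.05 j [-18.9  24.4  12.4  77.6  -0.   71.3] F [ 1.7  0.1 -0.8]
```

Emit:
move_arm --plan "0.008 0.003 -0.003 2.7 -3 30 -0.25;0.008 0.003 -0.003 2.7 -3 58 -0.25;0.008 0.003 -0.003 2.7 -3 58 -0.25;0.008 0.003 -0.003 2.7 -3 58 -0.25"

```text
clock: 31.45
tool_pos: [0.6415, -0.2176, 0.1103]
eef_rot: [[-0.0, 1.0, -0.001], [1.0, 0.0, 0.001], [0.001, -0.001, -1.0]]
ft_force: [-0.4, 0.4, 1.1]
width: 0.622
```

Run:
```python
from h import *
go([.6413,-.2182,.04],0)
s=cams.camera("side")[:,:,::-1]
cv2.imwrite("pics/g23.png",cv2.resize(s[240:360,390:520],None,fx=5,fy=5,interpolation=2))
print((proj("side",[.6413,-.2182,.06])-[390,240])*5)
```

```text
shift [-0.7 -0.1 70.3] turn [-0.0013 -0.0007  0.0003] pos [ 0.6415 -0.2176  0.1103] w 0.622 t 31.45 j [-18.7  25.1   6.2  71.2   0.   71.2] F [-0.4  0.4  1.1]
[319.04957875 337.46845582]
```

View pics/g23.png

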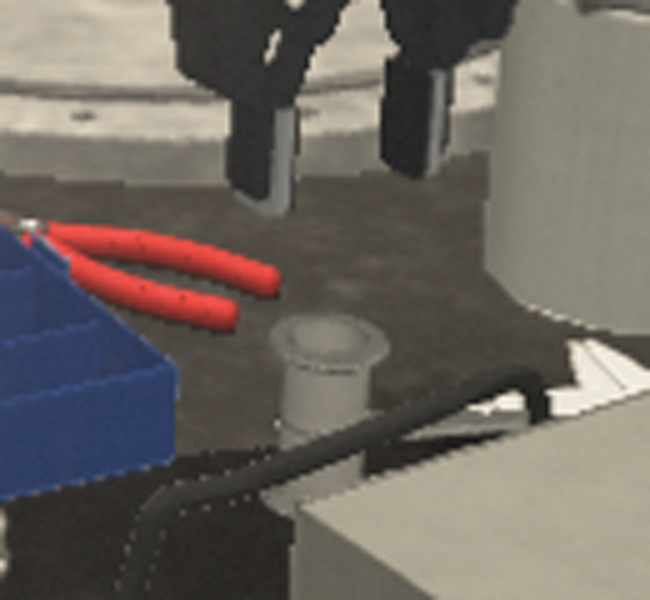

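Emit:
move_arm --plan "-0.001 0 0 -0.7 0 40 -0.25;-0.001 0 0 -0.7 0 70 -0.25;-0.001 0 0 -0.7 0 70 -0.25;-0.001 0 0 -0.7 0 70 -0.25;-0.001 0 0 -0.7 0 70 0;-0.001 0 0 -0.7 0 70 0.3;-0.001 0 0 -0.7 0 70 0.4;-0.001 0 0 -0.7 0 70 0.4" --squeeze 60

```text
clock: 32.3
tool_pos: [0.6441, -0.2192, 0.0453]
eef_rot: [[-0.0, 1.0, 0.007], [1.0, 0.0, -0.002], [-0.002, 0.007, -1.0]]
ft_force: [-1.6, 0.4, 6.7]
width: 0.418
```

Emit:
move_arm --plan "0 0 0 0 0 0 0.4;0 0 0 0 0 0 0.4"

```text
clock: 32.5
tool_pos: [0.6451, -0.2195, 0.0471]
eef_rot: [[-0.0, 1.0, 0.01], [1.0, 0.0, -0.003], [-0.003, 0.01, -1.0]]
ft_force: [0.4, -0.4, -1.3]
width: 0.417
```

Emit:
move_arm --plan "0 0 0 0 0 -4 0.4;0 0 0 0 0 -15 0.4;0 0 0 0 0 -50 0.4;0 0 0 0 0 -100 0.4;0 0 0 0 0 -150 0.4;0 0 0 0 0 -180 0.4;0 0 0 0 0 -180 0.4"

```text
clock: 33.2
tool_pos: [0.6451, -0.2196, 0.2343]
eef_rot: [[-0.0, 1.0, 0.019], [1.0, 0.0, -0.006], [-0.006, 0.019, -1.0]]
ft_force: [0.6, -0.6, -0.2]
width: 0.413
```

Run:
```python
from h import *
go([.513,.4327,.24],0)
s=cams.camera("side")[:,:,::-1]
cv2.imwrite("pics/g24.png",cv2.resize(s[140:260,390:520],None,fx=5,fy=5,interpolation=2))
```

```text
shift [ 652.3 -131.7  -12.2] turn [0.0192 0.0061 0.0004] pos [ 0.6451 -0.2196  0.2343] w 0.413 t 33.2 j [-18.8  24.1  20.3  85.    0.   71.2] F [ 0.6 -0.6 -0.2]
```

View pics/g24.png

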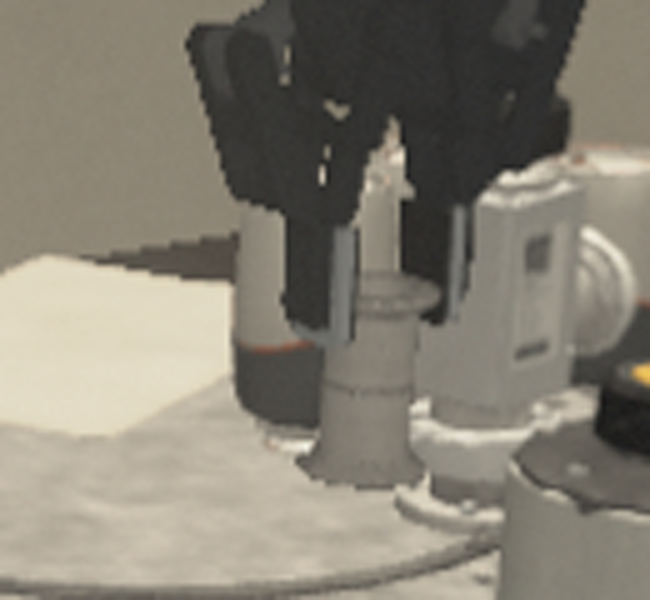

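Emit:
move_arm --plan "0.019 0.006 0 50 0 -12 0.4;0.019 0.006 0 350 -60 -12 0.4;0.019 0.006 0 350 -60 -12 0.4;0.019 0.006 0 350 -60 -12 0.4;0.019 0.006 0 350 -60 -12 0.4;0.019 0.006 0 350 -60 -12 0.4;0.019 0.006 0 350 -60 -12 0.4;0.019 0.006 0 350 -60 -12 0.4"

```text
clock: 34.05
tool_pos: [0.5821, 0.1352, 0.2385]
eef_rot: [[-0.006, 1.0, -0.007], [1.0, 0.006, 0.002], [0.002, -0.007, -1.0]]
ft_force: [-0.2, -1.1, -1.4]
width: 0.41
```

Run:
```python
from h import *
go([.513,.4327,.22],0)
```

```text
shift [297.9 -67.2  19.6] turn [-0.007  -0.0021  0.006 ] pos [0.5821 0.1352 0.2385] w 0.41 t 34.05 j [ 13.   15.6   8.9  83.7   0.2 102.6] F [-0.2 -1.1 -1.4]
```

Emit:
move_arm --plan "-0.007 -0.002 0.006 298 -67 19 0.4;-0.007 -0.002 0.006 298 -67 19 0.4;-0.007 -0.002 0.006 298 -67 19 0.4;-0.007 -0.002 0.006 298 -67 19 0.4;-0.007 -0.002 0.006 298 -67 19 0.4;-0.007 -0.002 0.006 298 -67 19 0.4;-0.007 -0.002 0.006 298 -67 19 0.4;-0.007 -0.002 0.006 298 -67 19 0.4"

```text
clock: 34.85
tool_pos: [0.5122, 0.4338, 0.2182]
eef_rot: [[-0.003, 1.0, -0.002], [1.0, 0.003, -0.002], [-0.002, -0.003, -1.0]]
ft_force: [0.7, 0.2, -1.9]
width: 0.412
```

Run:
```python
from h import *
go([.513,.4327,.155],0)
t=cams.camera("top")[:,:,::-1];s=cams.camera("side")[:,:,::-1]
a=cv2.resize(t[200:300,80:180],(400,400),interpolation=2);b=cv2.resize(s[130:230,200:300],(400,400),interpolation=2)
cv2.imwrite("pics/g25.png",np.hstack([a,b]))
for z in(.235,.175):print(((proj("top",[.513,.4327,z])-[80,200])*4+1.5).round(),((proj("side",[.513,.4327,z])-[200,130])*4+401.5).round())
```

```text
shift [-1.   1.  63.2] turn [-0.0025  0.0023  0.0028] pos [0.5122 0.4338 0.2182] w 0.412 t 34.85 j [ 40.3  23.9  18.   84.3  -0.  130.1] F [ 0.7  0.2 -1.9]
[104. 193.] [559. 476.]
[160. 201.] [566. 573.]
```

View pics/g25.png

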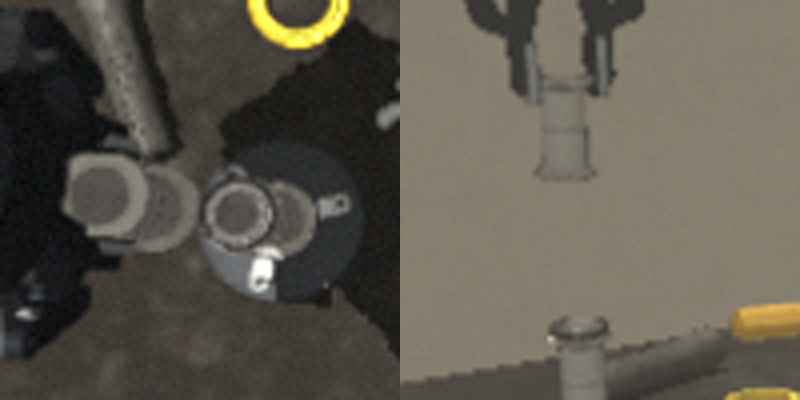

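Emit:
move_arm --plan "-0.03 -0.015 0.003 -1 0 40 0.4;-0.057 -0.031 0.003 -1 0 63 0.4;-0.057 -0.031 0.003 -1 0 68 0.4;-0.057 -0.031 0.003 -1 0 68 0.4;-0.057 -0.031 0.003 -1 0 68 0.4"

```text
clock: 35.45
tool_pos: [0.5144, 0.4299, 0.1535]
eef_rot: [[0.006, 0.998, 0.057], [1.0, -0.004, -0.031], [-0.031, 0.057, -0.998]]
ft_force: [-0.6, 0.5, -1.8]
width: 0.413
```

Run:
```python
from h import *
s=r.read_state();print(s['tool_pos'],s['eef_rot'][:,2],s['ft_force'])
t=cams.camera("top")[:,:,::-1];s=cams.camera("side")[:,:,::-1]
a=cv2.resize(t[200:300,80:180],(400,400),interpolation=2);b=cv2.resize(s[150:230,200:280],(400,400),interpolation=2)
cv2.imwrite("pics/g26.png",np.hstack([a,b]))
for z in(.165,.105):print(((proj("top",[.513,.4327,z])-[80,200])*4+1.5).round(),((proj("side",[.513,.4327,z])-[200,150])*5+402).round())
```

```text
[0.51444916 0.42986362 0.15350787] [ 0.05721472 -0.03127614 -0.99787187] [-0.55577192  0.51549791 -1.81246345]
[169. 202.] [609. 537.]
[217. 209.] [617. 655.]
```

View pics/g26.png

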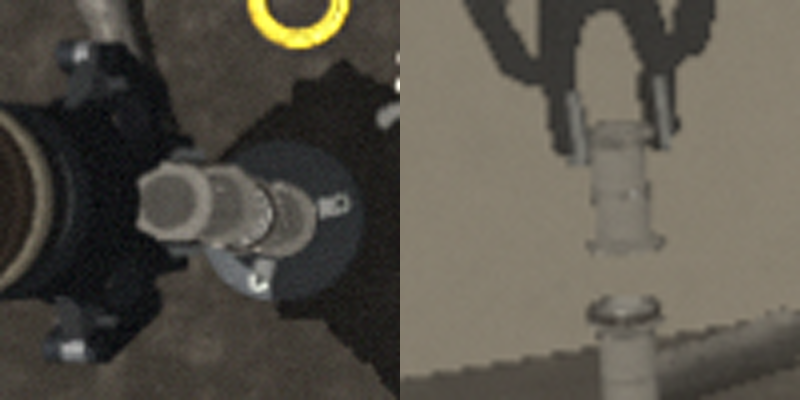

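Run:
```python
from h import *
go([.5120,.4318,.131]);go([.5120,.4318,.126])
```

```text
shift [ 2.  -3.8 22.4] turn  pos [0.5145 0.4304 0.1537] w 0.41 t 35.55 j [ 41.5  22.5   7.8  74.   -3.5 131.7] F [ 0.1  0.5 -0.4]
shift [ 2.2 -4.1 27.4] turn  pos [0.5145 0.4304 0.1537] w 0.41 t 35.55 j [ 41.5  22.5   7.8  74.   -3.5 131.7] F [ 0.1  0.5 -0.4]
```

Emit:
move_arm --plan "0 0 0 2 -3.8 12 0.4;0 0 0 2 -3.8 20 0.4;0 0 0 2 -3.8 22.4 0.4;0 0 0 2 -3.8 22.4 0.4;0 0 0 2 -3.8 22.4 0.4"

```text
clock: 36.05
tool_pos: [0.5119, 0.4318, 0.1309]
eef_rot: [[0.005, 0.998, 0.058], [1.0, -0.004, -0.031], [-0.031, 0.058, -0.998]]
ft_force: [-0.6, -0.0, -1.6]
width: 0.414
```

Run:
```python
from h import *
go([.5120,.4318,.126])
t=cams.camera("top")[:,:,::-1];s=cams.camera("side")[:,:,::-1]
a=cv2.resize(t[200:300,80:180],(400,400),interpolation=2);b=cv2.resize(s[160:240,200:280],(400,400),interpolation=2)
cv2.imwrite("pics/g27.png",np.hstack([a,b]))
for z in(.143,.083,.072):print(((proj("top",[.512,.4327,z])-[80,200])*4+1.5).round(),((proj("side",[.512,.4327,z])-[200,160])*5+402).round())
```

```text
shift [ 0.2 -0.2  4.9] turn  pos [0.5119 0.4318 0.1309] w 0.414 t 36.05 j [ 41.7  22.7   5.2  71.2  -3.5 131.9] F [-0.6 -0.  -1.6]
[187. 207.] [610. 531.]
[233. 213.] [618. 647.]
[240. 214.] [619. 668.]
```

View pics/g27.png

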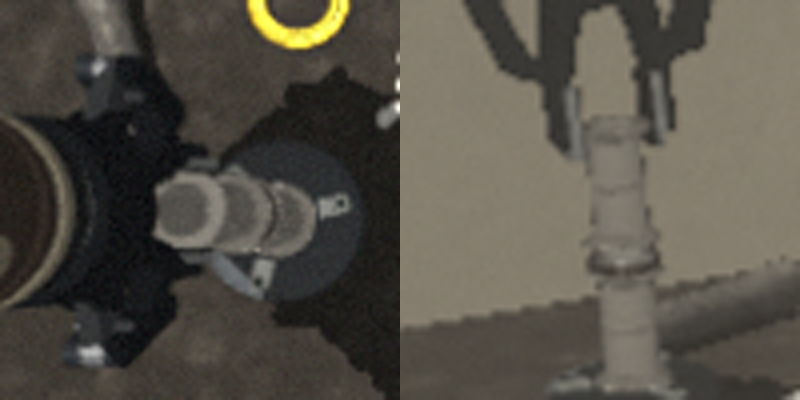

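Emit:
move_arm --plan "0 0 0 0.2 -0.1 1.5 0.4;0 0 0 0.2 -0.2 3 0.4;0 0 0 0.2 -0.2 3 0.4"

```text
clock: 36.45
tool_pos: [0.512, 0.4319, 0.1281]
eef_rot: [[0.005, 0.998, 0.058], [1.0, -0.004, -0.031], [-0.03, 0.058, -0.998]]
ft_force: [0.8, 0.2, -0.9]
width: 0.412
```

Emit:
move_arm --plan "0 0 0 0 0 1 0.4;0 0 0 0 0 1.5 0.4;0 0 0 0 0 1.5 0.4"

```text
clock: 36.75
tool_pos: [0.512, 0.4319, 0.1264]
eef_rot: [[0.005, 0.998, 0.058], [1.0, -0.004, -0.031], [-0.031, 0.058, -0.998]]
ft_force: [-0.5, 0.2, -1.3]
width: 0.416
```

Emit:
move_arm --plan "0 0 0 0 0 1 0.4;0 0 0 0 0 1.5 0.4;0 0 0 0 0 1.5 0.4"

```text
clock: 37.05
tool_pos: [0.5122, 0.432, 0.1256]
eef_rot: [[0.005, 0.998, 0.058], [1.0, -0.004, -0.03], [-0.03, 0.059, -0.998]]
ft_force: [-1.4, -0.0, 2.7]
width: 0.416
```

Emit:
move_arm --plan "0 0 0 0 0 0.3 0.2;0 0 0 0 0 0 0.1;0 0 0 0 0 0 -0.1;0 0 0 0 0 0 -0.25;0 0 0 0 0 0 -0.25"

```text
clock: 37.55
tool_pos: [0.5123, 0.432, 0.1255]
eef_rot: [[0.005, 0.998, 0.058], [1.0, -0.004, -0.03], [-0.03, 0.059, -0.998]]
ft_force: [-0.1, -0.2, -0.0]
width: 0.626
```

Emit:
move_arm --plan "0 0 0 -0.5 0 -20 -0.25;0 0 0 -1 1 -60 -0.25;0 0 0 -100 -50 -100 -0.25;0 0 0 -150 -80 -100 -0.25;0 0 0 -200 -100 -100 -0.25;0 0 0 -200 -100 -100 -0.25;0 0 0 -200 -100 -100 -0.25"

```text
clock: 38.25
tool_pos: [0.4038, 0.2329, 0.2263]
eef_rot: [[0.006, 0.998, 0.059], [1.0, -0.004, -0.03], [-0.03, 0.059, -0.998]]
ft_force: [0.4, -0.2, -0.1]
width: 0.63
```

Run:
```python
from h import *
t=cams.camera("top")[:,:,::-1];s=cams.camera("side")[:,:,::-1]
cv2.imwrite("pics/t9.png",t);cv2.imwrite("pics/s9.png",s)
a=cv2.resize(t[210:290,90:170],(400,400),interpolation=2);b=cv2.resize(s[160:240,200:280],(400,400),interpolation=2)
cv2.imwrite("pics/g28.png",np.hstack([a,b]))
for z in(.14,.072):print(((proj("top",[.512,.4327,z])-[90,210])*5+2).round(),((proj("side",[.512,.4327,z])-[200,160])*5+402).round())
```

```text
[187. 209.] [610. 537.]
[251. 218.] [619. 668.]
```

View pics/g28.png

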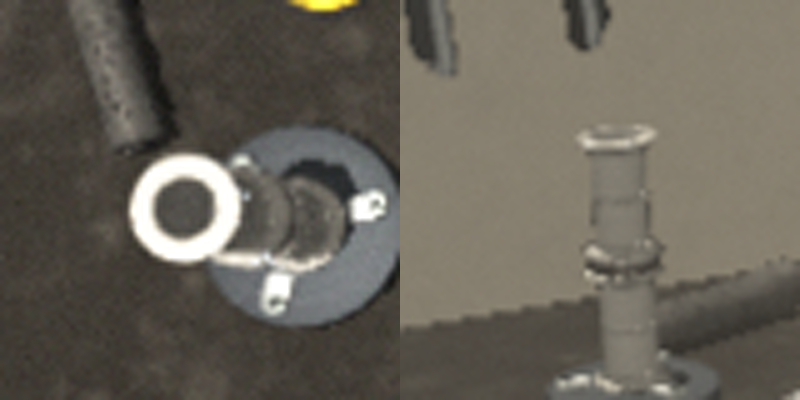

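View pics/t9.png

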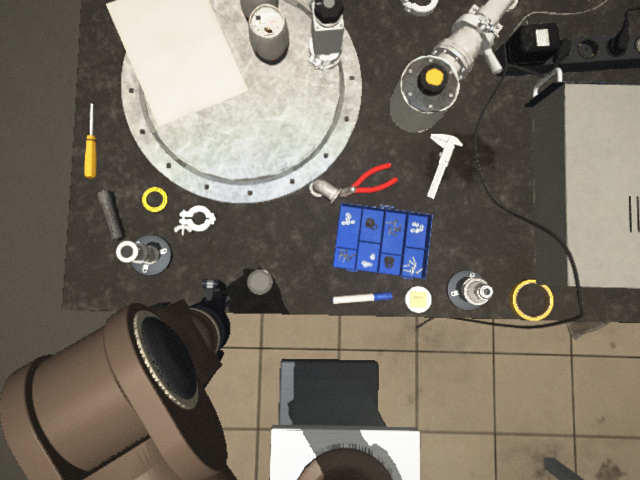

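The nipple's top circle is at (186,208) in the crop, against (187,209) predicted for a height of 0.140 m. I'll check the wide stack before handing in.

Run:
```python
from h import *
t=cv2.imread("pics/t9.png");s=cv2.imread("pics/s9.png")
a=cv2.resize(t[255:325,435:505],(400,400),interpolation=2);b=cv2.resize(s[290:390,320:420],(400,400),interpolation=2)
cv2.imwrite("pics/g29.png",np.hstack([a,b]))
for z,rad in((.118,12),(.11,15),(.071,27.5),(.061,24),(.057,27.5),(0.012,44)):
  d=[((proj("top",[.4512+rad*1e-3*c,-.2601+rad*1e-3*e,z])-[435,255]+.5)*400/70).round() for c,e in((0,0),(0,1),(0,-1),(1,0),(-1,0))]
  print(z,*d,((proj("side",[.4512,-.2601,z])-[320,290])*4+401.5).round())
```

```text
0.118 [293. 210.] [258. 209.] [328. 211.] [293. 175.] [293. 245.] [604. 491.]
0.11 [284. 209.] [241. 208.] [327. 210.] [284. 166.] [285. 253.] [603. 511.]
0.071 [243. 206.] [167. 204.] [319. 208.] [242. 130.] [244. 283.] [602. 607.]
0.061 [233. 205.] [168. 204.] [299. 207.] [233. 139.] [234. 272.] [602. 631.]
0.057 [229. 205.] [154. 203.] [304. 207.] [229. 130.] [230. 281.] [601. 641.]
0.012 [187. 201.] [ 72. 199.] [302. 204.] [186.  86.] [188. 317.] [600. 746.]
```

View pics/g29.png

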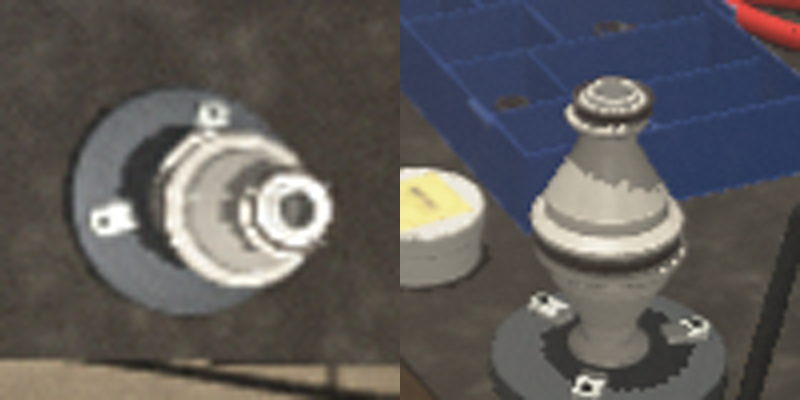

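Run:
```python
from h import *
s=r.read_state();print(s['clock'],s['joint_vel'].round(2));print(r.hand_in())
```

```text
38.35 [ 1.65  3.63  2.36 -2.3   0.7   1.32]
the job is handed in; nothing more can be done
None
```

I built both stacks and handed the job in at about 38 s of the 138 s allowed. The wide port has the large ring, the reducer (wide end down) and the small ring. The narrow port has the medium ring and the straight tube. I never reached for the blank flange or the yellow look-alike.

**Final checks:**
- **Centring:** in the last top picture the reducer's flanges, the small ring and the tube's top lie within about 1–2 mm of where each belongs over its port at its stacked height. I checked the two lower rings just after placing each. The medium ring read about 2 mm off centre, the large ring looked centred, and both are now mostly hidden.
- **Upright:** both stacks look upright in the side picture.
- **Blank flange:** still at its starting spot, about pixel (259,281) in the top view.

**What went wrong on the way:**
- **Missed grips:** the first grip on the large ring and the first on the medium ring closed over the top. The medium ring moved about 7 mm, and I re-gripped both at a lower height.
- **Tilted parts:** the reducer and the tube hung 4–6° tilted in the gripper. The reducer settled flat on release, and I corrected the tube's tilt before lowering it.
- **Side camera:** it disagreed with the top camera by a steady 2 pixels, roughly 3 mm. I went by the top camera because it matched the gripper's position.
- **Arm still settling:** at hand-in the joints were still moving at up to 3.6°/s, with the gripper in free air well clear of both stacks.

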